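Grading a tray of turned wooden balls on the bar grader

TASK

Stand the empty catch box on the bench square and centred against the foot of the ball grader, its low front up against the foot board. Then lift the tray of mixed wooden balls by its handle and tip it steadily over the feed board at the head of the grader, so that all six balls run down the bars and drop by size: the small ones in the upper bin, the medium ones in the lower bin, the large ones in the catch box. Finally set the empty tray back upright, flat on the bench, and leave the other things on the bench alone.

Things in the scene. Friction and masses are not known exactly. Their poses are not given: they have to be found in the camera images.
- grader: Ball grader, a fixed plywood stand on blue legs, 417 mm long (y), 284 mm wide (334 mm over the legs at the foot). Origin on the bench under its middle; x across, y UPHILL, z up. Four bars at x = -0.123, -0.041, 0.041, 0.123 run down at 9 degrees as three grooves 82 mm apart: wooden sleeves first (gap 48 mm), then thin rods (gap 66 mm) from y -0.041 to -0.213, there 76 mm high.
- grader_head (a point): Middle of the feed board's head edge (y 0.202, height 0.156), axes as the grader's. The board, 284 mm wide, falls 15 degrees to y 0.112; the bars rise out of it. It is open at its sides up to y 0.142, where side boards begin (inner faces x = +-0.128, tops 60 mm above the bars). Balls that land fast, high or out of line with the grooves overshoot their bin.
- grader_upper (a point): Middle of the upper bin's floor (under the sleeves, y 0.108 to -0.051), 6 mm above the bench; axes as the grader's.
- grader_lower (a point): Middle of the lower bin's floor (under the rods, y -0.059 to -0.175), 6 mm above the bench; axes as the grader's.
- grader_foot (a point): Middle of the foot board's outer face (y -0.185), at bench level; axes as the grader's. The foot board is 50 mm high, the rods stand 28 mm out beyond it, 67 mm above the bench. The catch box in place has its low front here, under the rods.
- catchbox_center (a point): Loose plywood catch box, open on top, 270 mm (x) by 175 mm (y), about 0.4 kg. This point: its centre, 36 mm above its underside. Walls 9 mm thick: back (-y) 72 mm high, both sides 60 mm high, low front (+y) 44 mm high; floor 6 mm. It can be pinched by the middle of the back wall or of a side wall.
- catchbox_front (a point): Middle of the top edge of the catch box's low front, on its outer face, 44 mm up: 87.5 mm from the box's centre along its +y; same axes.
- tray_grip (a point): Loose aluminium tray of six balls, about 0.8 kg in all, 254 mm wide (x) with three channels along y, 82 mm apart. This point: centre of its wooden handle, 112 mm above the tray's underside, a bar along x 20 mm wide and 24 mm high that bridges the middle of the tray between uprights at x = +-0.130; balls under it are up to 80 mm high. Back wall at y +0.084.
- tray_lip (a point): Middle of the tray's pouring lip (top edge), 118.5 mm from the handle along the tray's -y and 97.5 mm below it; axes as the tray's. The lip is bent up 18 degrees, so the tray pours only when tipped further than that (-y side down, about x); 30 to 35 degrees empties it, under 10 degrees is safe for carrying.
- small1_center (a point): Centre of a small wooden ball, diameter 44 mm, 24 g.
- medium1_center (a point): Centre of a medium wooden ball, diameter 58 mm, 55 g.
- large1_center (a point): Centre of a large wooden ball, diameter 76 mm, 122 g.
- small2_center (a point): Centre of a small wooden ball, diameter 44 mm, 24 g.
- medium2_center (a point): Centre of a medium wooden ball, diameter 58 mm, 55 g.
- large2_center (a point): Centre of a large wooden ball, diameter 76 mm, 122 g.
- mallet: Bystander, leave alone: wooden mallet lying down, 230 mm long, 55 mm high; origin at its middle on the bench.
- trysquare: Bystander, leave alone: try square lying flat, 115 by 190 mm; origin under its wooden stock.
- glue: Bystander, leave alone: upright glue bottle, diameter 60, 170 mm high; origin under its foot.
- logslice: Bystander, leave alone: slice of a log lying flat, diameter 120, 25 mm thick; origin under its middle.
Things that resemble listed ones, but are neither listed nor needed, are in the scene too. Leave any white look-alike of the part that bears large2_center alone.

How it is judged:
By the outcome, as a careful person would: the job done as asked, in the order asked, and still so for the second after the job is handed in, with the robot touching nothing.
It also fails if it takes over 64 s, if anything falls off the work surface, if the arm or the gripper's body presses on something with over 40 N, if the wrist force passes 120 N, or if a joint passes its speed limit or range.

ROBOT

A 6-joint arm with a two-finger parallel gripper is mounted at the origin on the work surface. World frame = base frame: x ahead of the robot, y to its left, z up, the work surface at z = 0. Lengths are in m, angles in degrees, forces in N, time in s.
With the tool pointing down it reaches from about 0.25 to 0.725 m from the base axis. Payload 9.7 kg.
Tool frame: the origin (TCP) lies midway between the tips of the shut fingers; the grasp point (between the pads) lies 19 mm behind it; z points along the fingers, y is the line along which they close (so a half turn about z gives the same grasp; the last joint's range is limited). The gripper opens to 85 mm and grips with 20 to 120 N. Pads are 22 mm wide; open, the fingers measure 114 mm over their backs; the gripper's body (76 mm by 85 mm) begins 54 mm behind the grasp point. The pads swing forward as they close: fully open they stand 13 mm farther back than shut.
Start: joints at [-70.588, 4.979, 10.078, 95.1, 0, 90], TCP at [0.183, -0.519, 0.231] pointing down, gripper open.
Joint ranges: [-179.16, 179.16], [-48.56, 103.87], [-65.8, 70.77], [-126.05, 130.52], [-82.76, 87.17], [-180, 180]. Speed limits (degrees/s): [127.2, 127.2, 147.25, 180, 180, 180].

INTERFACE

Orientations are given as [roll, pitch, yaw] about the fixed x, y, z axes, in that order (R = Rz(yaw) Ry(pitch) Rx(roll)).
In Python, from workcell import bot gives the robot as it stands.
- The arm moves only by the shell command python3 -m crank 'ROWS' [FORCE]. ROWS is JSON, a list of rows, each an object with "gripper": the finger opening in mm, from 0 to 85.4; "travel": the shift along the tool's x, y, z in mm, a list of three; "twist": the turn, a rotation vector about the tool's x, y, z in rad, a list of three. In form: [{"gripper": gripper, "travel": [tx, ty, tz], "twist": [rx, ry, rz]}, ...]. A call has 1 to 12 rows; each row shifts and turns the commanded pose from where the row before left it, along the tool's axes as they then stand; what a row does not reach is not made up. A row lasts 1/8 s, in which the tool goes at most 62.5 mm and 10.7 degrees, less where a joint would pass 70% of its speed; a pose out of reach is approached as far as the arm can. A call is refused whole if a number of a shift passes 62.5 or a number of a turn 0.188, either way. A call with a gripper value outside its range is refused whole. The fingers move at their own pace and stop on an object; FORCE is the grip in N (left out, the last holds). Time passes only in rows, so rows that do not move let the fingers close. It gives the time, the measured TCP pose, the force, the opening and the grip force at its end, in the units of the state.
- bot.get_obs(): the state, without advancing time (a new reading comes with each control period).
- bot.camera(name): name is "scene" or "top" or "wrist"; returns the picture (400x640x3 uint8, red, green, blue); there is no depth.
- bot.calibration(name): a dict with "vfov" (degrees; the focal length in pixels is half the picture's height over the tangent of half this angle, whatever the lens; pixels are square), "cx", "cy" (the principal point, pixels), "k1" (the pictures are not rectified: a ray, as slopes to the right and down, at radius r is drawn at 1 + k1 r^2 times it, then the intrinsics apply), "camera_from_world" (4x4, takes a point from world to camera coordinates). Camera axes: x right, y down, z forward; pixel columns grow to the right and rows downward; lengths in m; the calibration is good to about 2 mm. A picture is of the moment at which its call begins: read the wrist's pose just before it. calibration takes no time and is no camera call; for the wrist camera it gives the pose at the moment of the call.
- bot.job_done(): hands the job in; it is judged then, once.
The state is a dict: "time": time; "q": joint angles; "qd": joint speeds; "joint_efforts": joint torques, N m; "ee_pos": TCP position; "tcp_rot": TCP orientation; "wrist_force": force on the tool from outside, world axes, zero at the start; "torque": the same for the moment, N m; "opening": finger opening in m; "grasp_force": force on a finger pad.
Only numpy, scipy, OpenCV 4.12 (cv2) and the standard library are available. Lean on these libraries where they do the work, as an engineer would, in place of code of your own. Each camera call takes 0.05 s, during which the arm holds its last target. There are 200 camera calls.

## Working session

There is one attempt and no reset: what is moved stays moved. The work goes in short steps, Python scripts to look and compute and a shell command to move; the robot and the scene stay as the last step left them, time stands still between calls to the robot, and variables do not carry over. Pictures are saved under pics/ and viewed, at most 10 in all, crops included, and the job is handed in when it is done.

```bash
ls; mkdir -p pics; cat > h.py <<'E'
from workcell import bot
import numpy as np, cv2
from scipy.spatial.transform import Rotation as R
def snap(n,f):
    im=bot.camera(n); cv2.imwrite('pics/'+f,im[:,:,::-1]); return im
def cal(n):
    c=bot.calibration(n); f=200/np.tan(np.radians(c['vfov']/2)); return c,f
def ray(n,u,v,c=None):
    if c is None: c=bot.calibration(n)
    f=200/np.tan(np.radians(c['vfov']/2))
    d=np.array([(u-c['cx'])/f,(v-c['cy'])/f]); s=d.copy()
    for _ in range(30): s=d/(1+c['k1']*(s@s))
    T=np.array(c['camera_from_world']); Rm=T[:3,:3]; o=-Rm.T@T[:3,3]
    return o,Rm.T@np.array([s[0],s[1],1.])
def onz(n,u,v,z,c=None):
    o,d=ray(n,u,v,c); return o+d*(z-o[2])/d[2]
def proj(n,p,c=None):
    if c is None: c=bot.calibration(n)
    f=200/np.tan(np.radians(c['vfov']/2)); T=np.array(c['camera_from_world'])
    q=T[:3,:3]@np.array(p)+T[:3,3]; s=q[:2]/q[2]; s=s*(1+c['k1']*(s@s)); return s*f+[c['cx'],c['cy']]
E
python3 - <<'E'
from h import *
print(bot.get_obs())
for n in('scene','top','wrist'):
    im=snap(n,n+'0.png'); c=bot.calibration(n); T=np.array(c['camera_from_world']); print(n,c['vfov'],c['k1'],-T[:3,:3].T@T[:3,3],T[2,:3])
E
```

```text
pics
{'time': 0.0, 'q': array([-7.05887651e+01,  5.01408538e+00,  1.00320692e+01,  9.51001140e+01,
        1.86065565e-03,  8.99971718e+01]), 'qd': array([ 0.03930812, -0.0147053 ,  0.0024739 ,  0.11005618, -0.01237578,
        0.09084469]), 'joint_efforts': array([ 6.90247271e-04, -5.20397723e+01,  4.64793169e+01,  1.65700726e-02,
        1.02415851e-05,  1.30450258e-05]), 'ee_pos': array([ 0.18271785, -0.51850306,  0.23053308]), 'tcp_rot': array([-1.79917870e+02, -1.86470782e-03,  1.94140604e+01]), 'wrist_force': array([-0.34556595, -0.01980089,  0.65774875]), 'torque': array([ 0.02983977,  0.01002434, -0.03181552]), 'grasp_force': 0.0, 'opening': 0.08543019502628846}
scene 50.883912671633425 -0.07756788069680864 [1.14365113 0.78940731 1.12712387] [-0.44353889 -0.55200339 -0.70609171]
top 42.18513894812124 -0.14527379424818396 [ 0.12719653 -0.00527667  1.80573864] [ 0.2084879   0.01011634 -0.97797263]
wrist 67.61826175355493 0.01905589224293065 [ 0.25611802 -0.49209878  0.37280055] [-0.28688201 -0.10035039 -0.95269539]
```

View pics/top0.png

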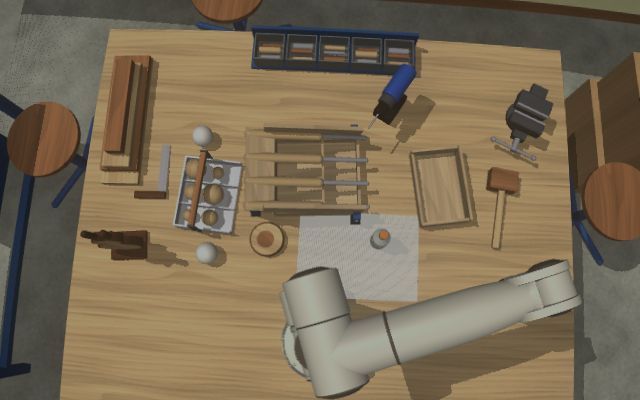

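View pics/scene0.png

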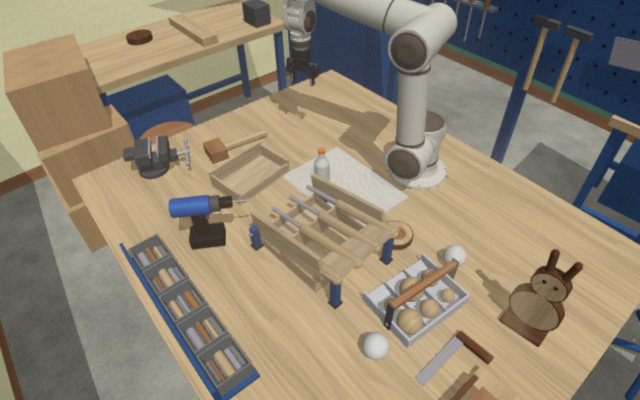

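Top view: the grader is at (307,170), its head to the left. The catch box is at (441,187). The tray is at (208,195) with two white look-alike balls beside it, at (202,135) and (206,253). The mallet is at (500,205), the try square at (160,180), the log slice at (267,238) and the glue at (380,238). Next a close crop with 5x upscaling.

```bash
python3 - <<'E'
import cv2
im=cv2.imread('pics/top0.png')
a=cv2.resize(im[120:240,170:260],None,fx=5,fy=5,interpolation=cv2.INTER_CUBIC)[:600]
im=cv2.imread('pics/scene0.png')
b=cv2.resize(im[245:345,355:475],(350,292),interpolation=cv2.INTER_CUBIC)
import numpy as np
o=np.zeros((600,800,3),np.uint8);o[:,:450]=a;o[:292,450:]=b
im=cv2.imread('pics/top0.png')
o[300:600,450:]=cv2.resize(im[120:220,240:357],(350,300),interpolation=cv2.INTER_CUBIC)
cv2.imwrite('pics/c1.png',o)
g=cv2.resize(im[120:240,235:485],(800,384),interpolation=cv2.INTER_CUBIC)
cv2.imwrite('pics/c2.png',g)
E
```

```text
(no output)
```

View pics/c1.png

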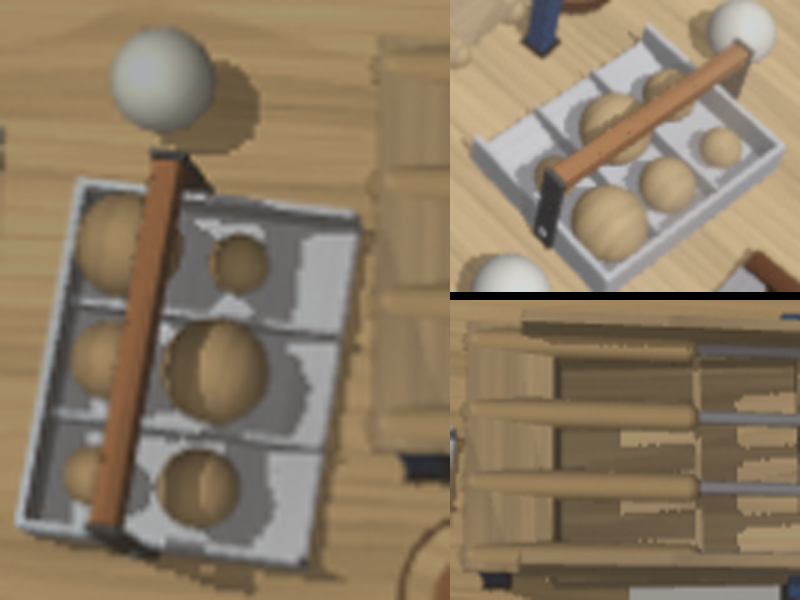

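View pics/c2.png

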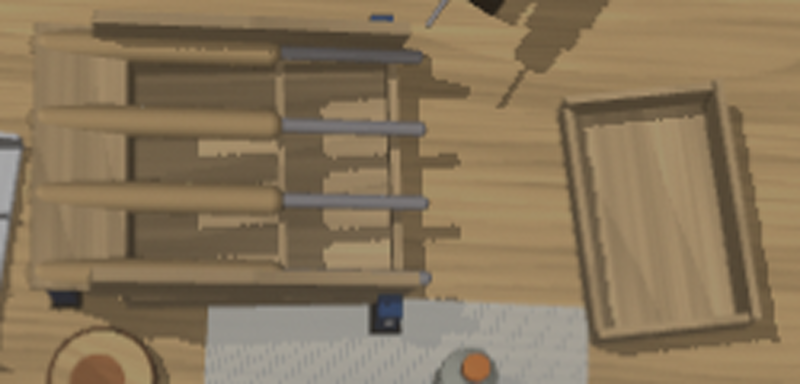

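```bash
python3 - <<'E'
from h import *
c=bot.calibration('top')
def c2(X,Y): return 235+X/3.2-.3,120+Y/3.2-.3
def c1(X,Y): return 170+X/5-.4,120+Y/5-.4
for p in [(424,57),(424,128),(427,203),(428,280)]: print('rod end',onz('top',*c2(*p),.076,c).round(4))
for p in [(38,32),(33,115),(31,190),(32,285)]: print('head',onz('top',*c2(*p),.156,c).round(4))
for p in [(128,63),(128,265)]: print('feedend',onz('top',*c2(*p),.130,c).round(4))
for p,z in [((562,105),.044),((598,340),.044),((715,85),.072),((755,320),.072)]: print('box',onz('top',*c2(*p),z,c).round(4), onz('top',*c2(*p),.116-z,c).round(4))
for p in [((165,155)),((105,530)),]: print('handle',onz('top',*c1(*p),.124,c).round(4))
for p in [(358,213),(305,568)]: print('lip',onz('top',*c1(*p),.0145,c).round(4))
for p in [(80,180),(20,525)]: print('back',onz('top',*c1(*p),.045,c).round(4))
E
```

```text
rod end [ 0.7067 -0.1331  0.076 ]
rod end [ 0.626  -0.1356  0.076 ]
rod end [ 0.5427 -0.1415  0.076 ]
rod end [ 0.4588 -0.1454  0.076 ]
head [0.687  0.2782 0.156 ]
head [0.5963 0.2756 0.156 ]
head [0.5163 0.2709 0.156 ]
head [0.4176 0.2616 0.156 ]
feedend [0.6658 0.1839 0.13  ]
feedend [0.4482 0.1682 0.13  ]
box [ 0.6701 -0.2907  0.044 ] [ 0.6615 -0.2862  0.072 ]
box [ 0.4085 -0.3339  0.044 ] [ 0.404  -0.3287  0.072 ]
box [ 0.6942 -0.4563  0.072 ] [ 0.7034 -0.4636  0.044 ]
box [ 0.4337 -0.4986  0.072 ] [ 0.4386 -0.5066  0.044 ]
handle [0.6163 0.4282 0.124 ]
handle [0.3571 0.4424 0.124 ]
lip [0.6114 0.3114 0.0145]
lip [0.3532 0.3271 0.0145]
back [0.6179 0.5083 0.045 ]
back [0.368 0.524 0.045]
```

View pics/wrist0.png

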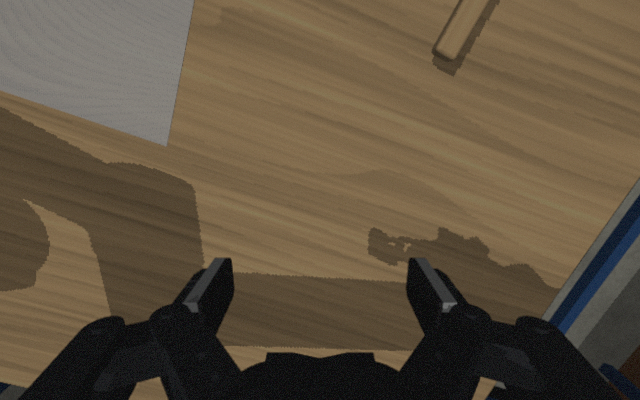

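```bash
python3 - <<'E'
from h import *
c=bot.calibration('top'); s=bot.calibration('scene')
print('glue',onz('top',383,236,.17,c), 'scene',onz('scene',322,152,.17,s))
print('log',onz('top',267,239,.025,c)); print('white',onz('top',202,135,.038,c),onz('top',206,253,.038,c))
E
```

```text
glue [ 0.35000874 -0.18731303  0.17      ] scene [ 0.36582774 -0.16696529  0.17      ]
log [0.3386849 0.1968389 0.025    ]
white [0.69972618 0.45882949 0.038     ] [0.27710018 0.40220561 0.038     ]
```

The wrist view shows only bare bench, the sheet's corner at (165,145) and the mallet's handle at (460,30). I'll move so that the box and the grader's foot are in view.

```bash
cat >> h.py <<'E'
def plan(pos,rpy,N,start=None,tdec=0):
    """rows in tool axes from the present (or start) pose to pos, rpy; returns end pose as rounded"""
    if start is None:
        o=bot.get_obs(); p,r=np.array(o['ee_pos']),R.from_euler('xyz',o['tcp_rot'],degrees=True)
    else: p,r=start
    r1=R.from_euler('xyz',rpy,degrees=True); p0=p.copy(); pos=np.array(pos)
    for k in range(N):
        t=r.inv().apply(p0+(pos-p0)*(k+1)/N-p)*1e3; t=np.round(t,tdec)
        w=np.round((r.inv()*r1).as_rotvec()/(N-k),3); w[abs(w)<.0015]=0
        print([float(x) for x in t],[float(x) for x in w],'|',round(np.linalg.norm(t),1))
        p=p+r.apply(t)/1e3; r=r*R.from_rotvec(w)
    print('end',p.round(4),r.as_euler('xyz',degrees=True).round(2)); return p,r
E
python3 - <<'E'
from h import *
plan([.5,-.33,.31],[180,0,98],10)
E
```

```text
[36.0, -7.0, -8.0] [0.0, 0.0, -0.137] | 37.5
[37.0, -2.0, -8.0] [0.0, 0.0, -0.137] | 37.9
[37.0, 2.0, -8.0] [0.0, 0.0, -0.137] | 37.9
[36.0, 8.0, -8.0] [0.0, 0.0, -0.137] | 37.7
[35.0, 13.0, -8.0] [0.0, 0.0, -0.137] | 38.2
[32.0, 17.0, -8.0] [0.0, 0.0, -0.137] | 37.1
[30.0, 22.0, -7.0] [0.0, 0.0, -0.137] | 37.9
[27.0, 25.0, -8.0] [0.0, 0.0, -0.138] | 37.7
[23.0, 29.0, -8.0] [0.0, 0.0, -0.137] | 37.9
[19.0, 32.0, -8.0] [0.0, 0.0, -0.138] | 38.1
end [ 0.5002 -0.3297  0.3098] [-1.7999e+02 -6.0000e-02  9.8020e+01]
```

```bash
python3 -m crank '[{"gripper":85,"travel":[36,-7,-8],"twist":[0,0,-0.137]},{"gripper":85,"travel":[37,-2,-8],"twist":[0,0,-0.137]},{"gripper":85,"travel":[37,2,-8],"twist":[0,0,-0.137]},{"gripper":85,"travel":[36,8,-8],"twist":[0,0,-0.137]},{"gripper":85,"travel":[35,13,-8],"twist":[0,0,-0.137]},{"gripper":85,"travel":[32,17,-8],"twist":[0,0,-0.137]},{"gripper":85,"travel":[30,22,-7],"twist":[0,0,-0.137]},{"gripper":85,"travel":[27,25,-8],"twist":[0,0,-0.138]},{"gripper":85,"travel":[23,29,-8],"twist":[0,0,-0.137]},{"gripper":85,"travel":[19,32,-8],"twist":[0,0,-0.138]},{"gripper":85,"travel":[0,0,0],"twist":[0,0,0]},{"gripper":85,"travel":[0,0,0],"twist":[0,0,0]}]'
python3 - <<'E'
from h import *
import pickle
o=bot.get_obs(); print(o['q'].round(1),o['ee_pos'].round(4),o['tcp_rot'].round(2))
c=bot.calibration('wrist'); im=snap('wrist','w1.png'); pickle.dump(c,open('w1.pkl','wb'))
E
```

```text
time: 1.65
ee_pos: [0.5001, -0.3298, 0.3098]
tcp_rot: [-180.0, -0.0, 98.0]
wrist_force: [-0.5, 1.2, -0.1]
opening: 0.0847
grasp_force: 0.0
[-33.4  15.1  30.6 105.5  -0.   48.6] [ 0.5001 -0.3298  0.3098] [-1.7996e+02 -2.0000e-02  9.7980e+01]
```

View pics/w1.png

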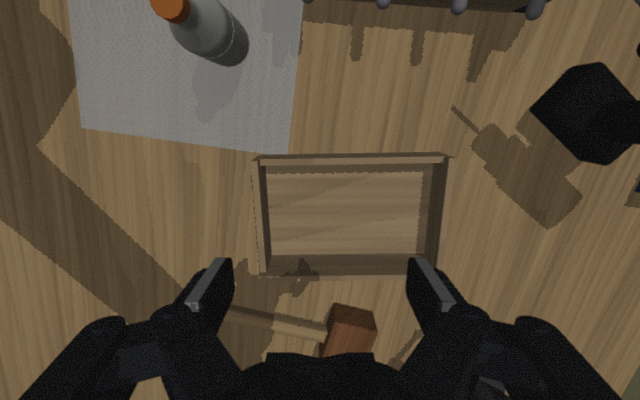

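The box fills (258..450, 155..278) in the wrist view, its lower wall probably towards the grader, which is at the top. The rod ends lie along row 0 to 10, the glue is at (205,30) and the mallet at (350,330). I'll enlarge the box for its corners.

```bash
python3 - <<'E'
import cv2
im=cv2.imread('pics/w1.png')[145:290,240:470]
a=cv2.convertScaleAbs(cv2.resize(im,None,fx=3.4,fy=3.4,interpolation=cv2.INTER_CUBIC),alpha=1.6,beta=10)
cv2.imwrite('pics/c3.png',a)
E
```

```text
(no output)
```

View pics/c3.png

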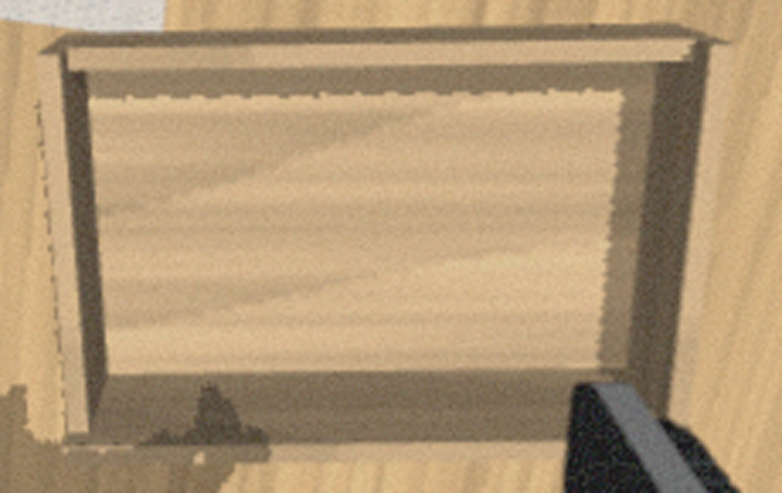

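```bash
python3 - <<'E'
from h import *
import pickle
c=pickle.load(open('w1.pkl','rb'))
def f(X,Y,z): return onz('wrist',240+(X+.5)/3.4-.5,145+(Y+.5)/3.4-.5,z,c)
A=f(40,52,.06);B=f(728,42,.06);C=f(65,442,.06); a=f(68,46,.044);b=f(690,40,.044)
for n,p in dict(A=A,B=B,C=C,a=a,b=b,ib=f(107,374,.006),ia=f(90,95,.006),ic=f(630,366,.006)).items(): print(n,p.round(4))
for n,(p,q) in dict(AB=(A,B),ab=(a,b)).items(): d=q-p; print(n,np.linalg.norm(d),np.degrees(np.arctan2(d[1],d[0])),((p+q)/2).round(4))
d=A-C;print('AC',np.linalg.norm(d),np.degrees(np.arctan2(-d[0],d[1])))
# grader rod ends in wrist image & glue
im=cv2.imread('pics/w1.png')
cv2.imwrite('pics/c4.png',cv2.convertScaleAbs(cv2.resize(im[0:80,140:560],(798,152),interpolation=cv2.INTER_CUBIC),alpha=1.6,beta=10))
print('glue cap',onz('wrist',170,5,.17,c).round(3))
E
```

```text
A [ 0.4094 -0.3299  0.06  ]
B [ 0.6715 -0.289   0.06  ]
C [ 0.4327 -0.4999  0.06  ]
a [ 0.4171 -0.3291  0.044 ]
b [ 0.6637 -0.2918  0.044 ]
ib [ 0.4421 -0.4936  0.006 ]
ia [ 0.4219 -0.3568  0.006 ]
ic [ 0.6931 -0.4534  0.006 ]
AB 0.2652254229716824 8.882780121496516 [ 0.5405 -0.3094  0.06  ]
ab 0.2494061468543167 8.601793775914423 [ 0.5404 -0.3104  0.044 ]
AC 0.17151103997637365 7.783800832570984
glue cap [ 0.358 -0.192  0.17 ]
```

```bash
python3 - <<'E'
from h import *
s=plan([.425,-.4155,.09],[180,0,98.7],6)
plan([.425,-.4155,.026],[180,0,98.7],2,s)
E
```

```text
[-12.0, -14.0, 37.0] [0.0, 0.0, -0.002] | 41.3
[-13.0, -15.0, 36.0] [0.0, 0.0, -0.002] | 41.1
[-12.0, -14.0, 37.0] [0.0, 0.0, -0.002] | 41.3
[-12.0, -14.0, 37.0] [0.0, 0.0, -0.002] | 41.3
[-13.0, -15.0, 36.0] [0.0, 0.0, -0.003] | 41.1
[-12.0, -14.0, 37.0] [0.0, 0.0, -0.002] | 41.3
end [ 0.4251 -0.4156  0.09  ] [-1.7997e+02 -2.0000e-02  9.8680e+01]
[0.0, -0.0, 32.0] [0.0, 0.0, 0.0] | 32.0
[0.0, -0.0, 32.0] [0.0, 0.0, 0.0] | 32.0
end [ 0.425  -0.4156  0.026 ] [-1.7997e+02 -2.0000e-02  9.8680e+01]
```

```bash
python3 -m crank '[{"gripper":60,"travel":[-12,-14,37],"twist":[0,0,-0.002]},{"gripper":60,"travel":[-13,-15,36],"twist":[0,0,-0.002]},{"gripper":60,"travel":[-12,-14,37],"twist":[0,0,-0.002]},{"gripper":60,"travel":[-12,-14,37],"twist":[0,0,-0.002]},{"gripper":60,"travel":[-13,-15,36],"twist":[0,0,-0.003]},{"gripper":60,"travel":[-12,-14,37],"twist":[0,0,-0.002]},{"gripper":60,"travel":[0,0,32],"twist":[0,0,0]},{"gripper":60,"travel":[0,0,32],"twist":[0,0,0]},{"gripper":5,"travel":[0,0,0],"twist":[0,0,0]},{"gripper":5,"travel":[0,0,0],"twist":[0,0,0]},{"gripper":5,"travel":[0,0,0],"twist":[0,0,0]},{"gripper":5,"travel":[0,0,0],"twist":[0,0,0]}]' 40
python3 - <<'E'
from h import *
import pickle
c=bot.calibration('wrist'); im=snap('wrist','w2.png'); pickle.dump(c,open('w2.pkl','wb'))
a=cv2.imread('pics/w2.png');b=cv2.imread('pics/c4.png')
o=np.zeros((560,800,3),np.uint8);o[:152,:798]=b;o[156:556,:640]=cv2.convertScaleAbs(a,alpha=1.4,beta=10);cv2.imwrite('pics/c5.png',o)
E
```

```text
time: 3.2
ee_pos: [0.4264, -0.4163, 0.0283]
tcp_rot: [179.9, 0.1, 98.8]
wrist_force: [-2.2, 0.3, 7.1]
opening: 0.0081
grasp_force: 40.7
```

View pics/c5.png

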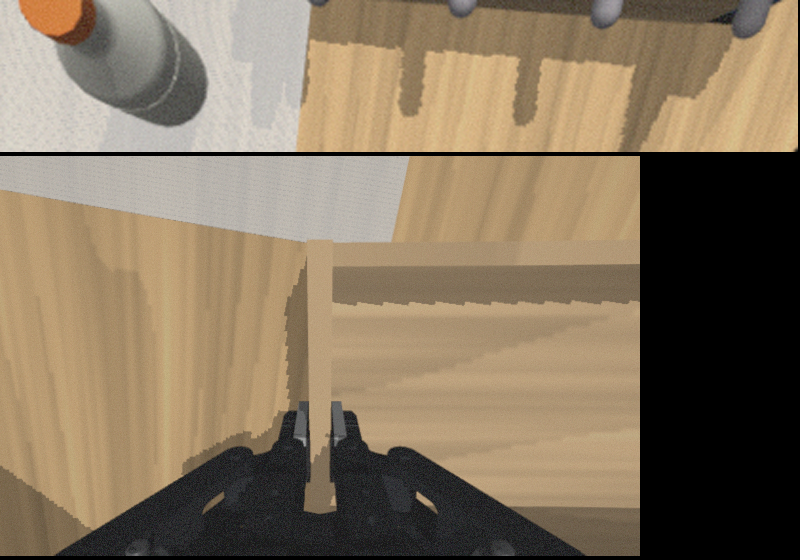

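```bash
python3 - <<'E'
from h import *
import pickle
c=pickle.load(open('w1.pkl','rb')); w=pickle.load(open('w2.pkl','rb')); t=bot.calibration('top')
P=[onz('wrist',140+X/1.9-.3,Y/1.9-.3,.068,c) for X,Y in [(461,17),(605,27),(750,38)]]
for p in P: print(p.round(4))
d=P[2]-P[0]; print(np.degrees(np.arctan2(d[1],d[0])),np.linalg.norm(d))
# predict the top-view pixels of these rod ends for cross-check
for y,z in [(-.213,.076),(-.041,.103)]:
  pass
def c2(X,Y): return 235+X/3.2-.3,120+Y/3.2-.3
for e,s in [((424,57),(280,53)),((424,128),(280,127)),((427,203),(283,200)),((428,280),(282,276))]:
  E=onz('top',*c2(*e),.076,t);S=onz('top',*c2(*s),.103,t);d=S-E;print(E.round(4),S.round(4),np.linalg.norm(d[:2]).round(4),np.degrees(np.arctan2(-d[0],d[1])).round(2))
o=bot.get_obs();r=R.from_euler('xyz',o['tcp_rot'],degrees=True)
k=onz('wrist',306.5,84,.06,w);print('corner',k.round(4),'in tool',r.inv().apply(k-o['ee_pos']).round(4))
k=onz('wrist',639,240-156,.044,w);print(k.round(4))
k=onz('wrist',345,242-156,.044,w);print(k.round(4))
E
```

```text
[ 0.5434 -0.1397  0.068 ]
[ 0.6278 -0.1333  0.068 ]
[ 0.713  -0.1279  0.068 ]
3.9778304446655013 0.17001151172234966
[ 0.7067 -0.1331  0.076 ] [0.694  0.0241 0.103 ] 0.1577 4.64
[ 0.626  -0.1356  0.076 ] [0.6113 0.0198 0.103 ] 0.1561 5.42
[ 0.5427 -0.1415  0.076 ] [0.5316 0.0125 0.103 ] 0.1545 4.13
[ 0.4588 -0.1454  0.076 ] [0.4501 0.0094 0.103 ] 0.155 3.24
corner [ 0.4087 -0.3317  0.06  ] in tool [ 0.0862 -0.0046 -0.0319]
[ 0.5349 -0.3118  0.044 ]
[ 0.423  -0.3291  0.044 ]
```

```bash
python3 - <<'E'
from h import *
plan([.4589,-.2218,.0283],[180,0,94],9)
E
```

```text
[21.0, 7.0, -0.0] [0.0, 0.0, 0.009] | 22.1
[21.0, 7.0, -0.0] [0.0, 0.0, 0.009] | 22.1
[21.0, 6.0, -0.0] [0.0, 0.0, 0.009] | 21.8
[21.0, 6.0, -0.0] [0.0, 0.0, 0.009] | 21.8
[21.0, 6.0, -0.0] [0.0, 0.0, 0.009] | 21.8
[21.0, 6.0, -0.0] [0.0, 0.0, 0.01] | 21.8
[21.0, 6.0, -0.0] [0.0, 0.0, 0.009] | 21.8
[21.0, 6.0, -0.0] [0.0, 0.0, 0.01] | 21.8
[21.0, 5.0, -0.0] [0.0, 0.002, 0.009] | 21.6
end [ 0.459  -0.2221  0.0279] [1.7992e+02 2.0000e-02 9.4000e+01]
```

```bash
python3 -m crank '[{"gripper":5,"travel":[0,0,-3],"twist":[0,0,0]},{"gripper":5,"travel":[21,7,0],"twist":[0,0,0.009]},{"gripper":5,"travel":[21,7,0],"twist":[0,0,0.009]},{"gripper":5,"travel":[21,6,0],"twist":[0,0,0.009]},{"gripper":5,"travel":[21,6,0],"twist":[0,0,0.009]},{"gripper":5,"travel":[21,6,0],"twist":[0,0,0.009]},{"gripper":5,"travel":[21,6,0],"twist":[0,0,0.01]},{"gripper":5,"travel":[21,6,0],"twist":[0,0,0.009]},{"gripper":5,"travel":[21,6,0],"twist":[0,0,0.01]},{"gripper":5,"travel":[21,5,0],"twist":[0,0,0.009]},{"gripper":5,"travel":[0,0,0],"twist":[0,0,0]}]' 40
python3 - <<'E'
from h import *
import pickle
c=bot.calibration('wrist'); im=snap('wrist','w3.png'); pickle.dump(c,open('w3.pkl','wb')); print(bot.get_obs()['ee_pos'],bot.get_obs()['tcp_rot'])
cv2.imwrite('pics/c6.png',cv2.convertScaleAbs(im[:,:,::-1],alpha=1.4,beta=10))
E
```

```text
time: 4.62
ee_pos: [0.4585, -0.2201, 0.0294]
tcp_rot: [-180.0, -0.0, 94.1]
wrist_force: [1.3, 0.2, -2.1]
opening: 0.0084
grasp_force: 39.3
[ 0.45852313 -0.22085668  0.02935207] [-1.79990160e+02 -4.49678777e-03  9.41070175e+01]
```

View pics/c6.png

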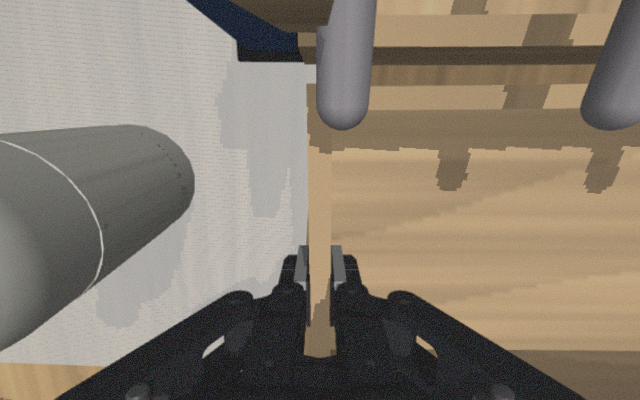

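```bash
python3 - <<'E'
from h import *
import pickle
c=pickle.load(open('w3.pkl','rb')); g=cv2.imread('pics/w3.png').astype(float).sum(2)
for u in (400,430,490,570):
    p=g[:,u-3:u+4].mean(1); d=np.abs(p[2:]-p[:-2]); 
    print(u,[(i+1,int(p[i+2]-p[i])) for i in range(1,160) if d[i]>45 and d[i]==d[max(0,i-3):i+4].max()])
o=bot.get_obs();r=R.from_euler('xyz',o['tcp_rot'],degrees=True)
def T(u,v,z): return (r.inv().apply(onz('wrist',u,v,z,c)-o['ee_pos'])*1e3).round(1)
print('rods',T(343,108,.076),T(611,108,.076),T(345,40,.08),T(627,20,.08))
g2=cv2.imread('pics/w3.png').astype(int)
for v in (60,90,105):
    print(v,[tuple(g2[v,u]) for u in range(300,384,6)])
E
```

```text
400 [(46, -158), (65, 65), (86, 65), (110, -47), (147, 73)]
430 [(46, -156), (65, 72), (85, 67), (109, -55), (149, 104)]
490 [(46, -165), (64, 77), (85, 64), (109, -52), (149, 107)]
570 [(13, -74), (39, -68), (46, -83), (64, 87), (83, 86), (108, -72), (146, 87)]
rods [ 79.2   7.  -46.6] [ 78.9  87.2 -46.7] [ 96.7   6.8 -50.6] [100.9  80.8 -50.7]
60 [(np.int64(7), np.int64(6), np.int64(6)), (np.int64(21), np.int64(37), np.int64(46)), (np.int64(30), np.int64(38), np.int64(44)), (np.int64(57), np.int64(54), np.int64(52)), (np.int64(76), np.int64(73), np.int64(79)), (np.int64(83), np.int64(79), np.int64(83)), (np.int64(93), np.int64(92), np.int64(95)), (np.int64(90), np.int64(87), np.int64(90)), (np.int64(96), np.int64(92), np.int64(96)), (np.int64(91), np.int64(89), np.int64(92)), (np.int64(82), np.int64(82), np.int64(84)), (np.int64(74), np.int64(72), np.int64(76)), (np.int64(39), np.int64(45), np.int64(47)), (np.int64(39), np.int64(46), np.int64(56))]
90 [(np.int64(113), np.int64(117), np.int64(118)), (np.int64(80), np.int64(91), np.int64(97)), (np.int64(56), np.int64(70), np.int64(85
[... 419 characters left out ...]
nt64(100), np.int64(119)), (np.int64(77), np.int64(100), np.int64(117))]
105 [(np.int64(117), np.int64(119), np.int64(120)), (np.int64(90), np.int64(96), np.int64(102)), (np.int64(54), np.int64(72), np.int64(85)), (np.int64(60), np.int64(58), np.int64(61)), (np.int64(77), np.int64(77), np.int64(80)), (np.int64(94), np.int64(91), np.int64(92)), (np.int64(91), np.int64(87), np.int64(91)), (np.int64(94), np.int64(91), np.int64(94)), (np.int64(96), np.int64(93), np.int64(95)), (np.int64(90), np.int64(89), np.int64(90)), (np.int64(81), np.int64(80), np.int64(83)), (np.int64(70), np.int64(68), np.int64(71)), (np.int64(76), np.int64(99), np.int64(118)), (np.int64(80), np.int64(103), np.int64(121))]
```

```bash
python3 - <<'E'
from h import *
import pickle
c=pickle.load(open('w3.pkl','rb')); g=cv2.imread('pics/w3.png').astype(float).sum(2)
o=bot.get_obs();r=R.from_euler('xyz',o['tcp_rot'],degrees=True)
def T(u,v,z): return (r.inv().apply(onz('wrist',u,v,z,c)-o['ee_pos'])*1e3)
for n,lo,hi,z in (('footface',40,55,.05),('footbottom',58,72,0),('boxfront',78,92,.044)):
    pts=[]
    for u in list(range(385,440,3))+list(range(480,575,3)):
        p=cv2.GaussianBlur(g[:,u-2:u+3].mean(1)[:,None],(1,5),0)[:,0]; d=np.abs(np.gradient(p))[lo:hi]; pts.append(T(u,lo+(d*d*np.arange(hi-lo)).sum()/(d*d).sum(),z))
    pts=np.array(pts); q=np.polyfit(pts[:,1],pts[:,0],1); res=pts[:,0]-np.polyval(q,pts[:,1]); q=np.polyfit(pts[abs(res)<1,1],pts[abs(res)<1,0],1); print(n,np.degrees(np.arctan(q[0])).round(2),pts[:,0].mean().round(1))
E
```

```text
footface -0.14 100.3
footbottom -0.19 100.4
boxfront 0.32 87.6
```

```bash
python3 -m crank '[{"gripper":5,"travel":[4,0,0],"twist":[0,0,0.004]},{"gripper":5,"travel":[4,0,0],"twist":[0,0,0.004]},{"gripper":5,"travel":[3,0,0],"twist":[0,0,0]},{"gripper":5,"travel":[2,0,0],"twist":[0,0,0]},{"gripper":5,"travel":[0,0,0],"twist":[0,0,0]}]' 40
python3 - <<'E'
from h import *
print(bot.get_obs()['ee_pos'],bot.get_obs()['wrist_force'])
E
```

```text
time: 5.3
ee_pos: [0.4575, -0.2082, 0.0293]
tcp_rot: [-180.0, -0.0, 93.6]
wrist_force: [-0.5, -0.4, -2.5]
opening: 0.0082
grasp_force: 39.4
[ 0.45750189 -0.20820921  0.02925531] [-0.46850227 -0.37581459 -2.46549726]
```

```bash
python3 -m crank '[{"gripper":5,"travel":[0,0,2],"twist":[0,0,0]},{"gripper":5,"travel":[1,0,0],"twist":[0,0,0]},{"gripper":5,"travel":[0,0,0],"twist":[0,0,0]}]' ; python3 -m crank '[{"gripper":5,"travel":[1,0,0],"twist":[0,0,0]},{"gripper":5,"travel":[0,0,0],"twist":[0,0,0]}]';  python3 -m crank '[{"gripper":5,"travel":[1,0,0],"twist":[0,0,0]},{"gripper":5,"travel":[0,0,0],"twist":[0,0,0]}]'
```

```text
time: 5.68
ee_pos: [0.4579, -0.208, 0.0283]
tcp_rot: [179.9, 0.1, 93.5]
wrist_force: [-3.4, -2.2, 5.3]
opening: 0.0085
grasp_force: 40.6
time: 5.92
ee_pos: [0.458, -0.2072, 0.0283]
tcp_rot: [179.9, 0.1, 93.5]
wrist_force: [-2.9, -4.7, 5.3]
opening: 0.0086
grasp_force: 40.6
time: 6.18
ee_pos: [0.4583, -0.2068, 0.0283]
tcp_rot: [179.9, 0.2, 93.5]
wrist_force: [0.3, -8.2, 3.2]
opening: 0.0085
grasp_force: 40.3
```

```bash
python3 - <<'E'
from h import *
c=bot.calibration('wrist'); o=bot.get_obs();im=snap('wrist','w4.png');r=R.from_euler('xyz',o['tcp_rot'],degrees=True)
g=im.astype(float).sum(2)
cv2.imwrite('pics/c7.png',cv2.convertScaleAbs(np.vstack([im[:130,:,::-1],cv2.resize(im[30:110,380:600,::-1],(640,233))]),alpha=1.4,beta=10))
def T(u,v,z): return (r.inv().apply(onz('wrist',u,v,z,c)-o['ee_pos'])*1e3).round(1)
print(T(343,85,.076))
for u in (400,430,490,570):
    p=g[:,u-3:u+4].mean(1); d=np.abs(p[2:]-p[:-2]); 
    print(u,[(i+1,int(p[i+2]-p[i]),T(u,i+1,.044)[0]) for i in range(1,160) if d[i]>35 and d[i]==d[max(0,i-3):i+4].max()])
E
```

```text
[ 84.8   6.7 -48. ]
400 [(84, -140, np.float64(87.3)), (97, 53, np.float64(82.5)), (110, -55, np.float64(77.6)), (151, 106, np.float64(61.2))]
430 [(84, -175, np.float64(87.2)), (93, 79, np.float64(84.0)), (110, -56, np.float64(77.6)), (148, 107, np.float64(62.4))]
490 [(83, -148, np.float64(87.5)), (90, 67, np.float64(85.0)), (110, -50, np.float64(77.5)), (148, 93, np.float64(62.4))]
570 [(52, 40, np.float64(98.1)), (82, -169, np.float64(87.6)), (95, 75, np.float64(82.9)), (110, -81, np.float64(77.3))]
```

View pics/c7.png

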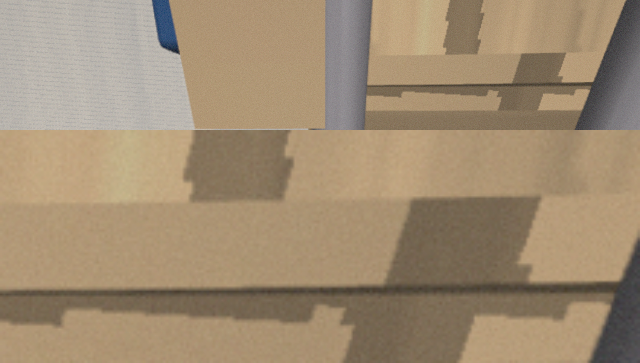

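The box's front is flush and parallel with the foot board (the dark seam at row 83). Rod 1 lies 7 mm inside the pinched wall, so the box is centred. Release, rise, and cross over to the tray.

```bash
python3 -m crank '[{"gripper":30,"travel":[0,0,0],"twist":[0,0,0]},{"gripper":30,"travel":[0,0,0],"twist":[0,0,0]},{"gripper":30,"travel":[0,0,-5],"twist":[0,0,0]},{"gripper":30,"travel":[0,0,-20],"twist":[0,0,0]},{"gripper":30,"travel":[0,0,-55],"twist":[0,0,0]},{"gripper":30,"travel":[0,0,-55],"twist":[0,0,0]},{"gripper":30,"travel":[0,0,-55],"twist":[0,0,0]},{"gripper":30,"travel":[0,0,-55],"twist":[0,0,0]},{"gripper":30,"travel":[0,0,-55],"twist":[0,0,0]},{"gripper":30,"travel":[0,0,-15],"twist":[0,0,0]},{"gripper":30,"travel":[0,0,0],"twist":[0,0,0]}]' 
python3 - <<'E'
from h import *
c=bot.calibration('wrist');o=bot.get_obs();im=snap('wrist','w5.png')
g=im.astype(float).sum(2);r=R.from_euler('xyz',o['tcp_rot'],degrees=True)
print(o['ee_pos'],o['tcp_rot'])
plan([.487,.435,.335],[180,0,177],14)
E
```

```text
time: 7.6
ee_pos: [0.4578, -0.2053, 0.3435]
tcp_rot: [179.9, 0.1, 93.6]
wrist_force: [1.2, 0.7, -0.0]
opening: 0.03
grasp_force: 0.0
[ 0.45783662 -0.20532922  0.343483  ] [1.79882712e+02 5.16548399e-02 9.35656700e+01]
[46.0, 5.0, 1.0] [0.0, 0.0, -0.104] | 46.3
[44.0, 10.0, 0.0] [0.0, 0.0, -0.104] | 45.1
[44.0, 14.0, 1.0] [0.0, 0.0, -0.104] | 46.2
[42.0, 18.0, 0.0] [0.0, 0.0, -0.104] | 45.7
[39.0, 23.0, 1.0] [0.0, 0.0, -0.104] | 45.3
[37.0, 27.0, 0.0] [0.0, 0.0, -0.104] | 45.8
[34.0, 31.0, 1.0] [0.0, 0.0, -0.104] | 46.0
[31.0, 34.0, 0.0] [0.0, 0.0, -0.104] | 46.0
[27.0, 37.0, 1.0] [0.0, 0.0, -0.104] | 45.8
[23.0, 39.0, 0.0] [0.0, 0.0, -0.104] | 45.3
[19.0, 42.0, 1.0] [0.0, 0.0, -0.104] | 46.1
[14.0, 44.0, 0.0] [0.0, 0.0, -0.104] | 46.2
[10.0, 44.0, 1.0] [0.0, 0.0, -0.104] | 45.1
[5.0, 46.0, 0.0] [0.0, 0.0, -0.104] | 46.3
end [0.487  0.4352 0.3351] [1.8000e+02 1.0000e-02 1.7699e+02]
```

```bash
python3 -m crank '[{"gripper":70,"travel":[46,5,1],"twist":[0,0,-0.104]},{"gripper":70,"travel":[44,10,0],"twist":[0,0,-0.104]},{"gripper":70,"travel":[44,14,1],"twist":[0,0,-0.104]},{"gripper":70,"travel":[42,18,0],"twist":[0,0,-0.104]},{"gripper":70,"travel":[39,23,1],"twist":[0,0,-0.104]},{"gripper":70,"travel":[37,27,0],"twist":[0,0,-0.104]},{"gripper":70,"travel":[34,31,1],"twist":[0,0,-0.104]},{"gripper":70,"travel":[31,34,0],"twist":[0,0,-0.104]},{"gripper":70,"travel":[27,37,1],"twist":[0,0,-0.104]},{"gripper":70,"travel":[23,39,0],"twist":[0,0,-0.104]},{"gripper":70,"travel":[19,42,1],"twist":[0,0,-0.104]},{"gripper":70,"travel":[14,44,0],"twist":[0,0,-0.104]}]' 
python3 -m crank '[{"gripper":70,"travel":[10,44,1],"twist":[0,0,-0.104]},{"gripper":70,"travel":[5,46,0],"twist":[0,0,-0.104]},{"gripper":70,"travel":[0,0,0],"twist":[0,0,0]},{"gripper":70,"travel":[0,0,0],"twist":[0,0,0]}]'
cat > hm.py <<'E'
from h import *
def handle(n,f,z=.124):
    c=bot.calibration(n); im=snap(n,f)
    hsv=cv2.cvtColor(im,cv2.COLOR_RGB2HSV); m=((hsv[...,0]<14)&(hsv[...,1]>110)&(hsv[...,2]>50)).astype(np.uint8)
    m=cv2.morphologyEx(m,cv2.MORPH_OPEN,np.ones((3,3),np.uint8)); k,l,s,ce=cv2.connectedComponentsWithStats(m)
    for i in range(1,k):
        if s[i,4]<300: continue
        cn=cv2.findContours((l==i).astype(np.uint8),0,1)[0][0]; b=cv2.boxPoints(cv2.minAreaRect(cn)); 
        w=np.array([onz(n,*p,z,c) for p in b]); e=w[1]-w[0]; e2=w[2]-w[1]; L=e if np.linalg.norm(e)>np.linalg.norm(e2) else e2
        print(n,s[i].tolist(),b.round(0).tolist(),'ctr',w.mean(0).round(4),'len',np.linalg.norm(e).round(4),np.linalg.norm(e2).round(4),'yaw',np.degrees(np.arctan(L[1]/L[0])).round(2))
E
python3 - <<'E'
from hm import *
o=bot.get_obs();print(o['ee_pos'],o['tcp_rot'],o['q'].round(1))
handle('wrist','w6.png');handle('top','t6.png');handle('scene','s6.png')
E
```

```text
time: 9.15
ee_pos: [0.4825, 0.3452, 0.3347]
tcp_rot: [-179.9, -0.1, 165.3]
wrist_force: [1.2, -0.2, 0.6]
opening: 0.0701
grasp_force: 0.0
time: 9.65
ee_pos: [0.4867, 0.4349, 0.334]
tcp_rot: [-179.9, -0.1, 177.0]
wrist_force: [0.2, -1.0, 0.7]
opening: 0.07
grasp_force: 0.0
[0.4867347  0.43491922 0.33401893] [-1.79904025e+02 -8.40230209e-02  1.76954585e+02] [ 41.8  26.2  48.  112.   -0.   44.8]
wrist [459, 4, 96, 44, 2012] [[455.0, 20.0], [554.0, 3.0], [559.0, 33.0], [460.0, 49.0]] ctr [0.3408 0.6355 0.124 ] len 0.097 0.0286 yaw -85.25
wrist [124, 40, 43, 45, 1092] [[121.0, 45.0], [162.0, 38.0], [169.0, 81.0], [128.0, 87.0]] ctr [0.3552 0.2555 0.124 ] len 0.044 0.0413 yaw -84.11
wrist [312, 60, 20, 208, 2524] [[311.0, 267.0], [315.0, 60.0], [331.0, 60.0], [327.0, 267.0]] ctr [0.4858 0.4373 0.124 ] len 0.2502 0.0172 yaw -4.46
wrist [414, 136, 76, 21, 1035] [[413.0, 142.0], [489.0, 135.0], [490.0, 150.0], [414.0, 157.0]] ctr [0.4598 0.59   0.124 ] len 0.0861 0.0178 yaw -88.05
wrist [589, 167, 51, 120, 3562] [[589.0, 167.0], [639.0, 167.0], [639.0, 286.0], [589.0, 286.0]] ctr [0.5758 0.79
[... 367 characters left out ...]
, 104.0], [115.0, 52.0], [149.0, 56.0], [143.0, 108.0]] ctr [0.8699 0.7272 0.124 ] len 0.2029 0.1306 yaw 3.57
top [7, 102, 71, 74, 4009] [[7.0, 102.0], [77.0, 102.0], [77.0, 175.0], [7.0, 175.0]] ctr [0.64   1.0281 0.124 ] len 0.2857 0.273 yaw -89.07
top [583, 162, 57, 79, 3626] [[583.0, 162.0], [639.0, 162.0], [639.0, 240.0], [583.0, 240.0]] ctr [ 0.5157 -0.9953  0.124 ] len 0.2225 0.2832 yaw -4.61
scene [547, 250, 35, 43, 444] [[538.0, 276.0], [554.0, 248.0], [584.0, 265.0], [569.0, 293.0]] ctr [0.1463 0.6797 0.124 ] len 0.134 0.0984 yaw 9.81
scene [457, 332, 35, 30, 333] [[455.0, 337.0], [460.0, 330.0], [493.0, 357.0], [487.0, 364.0]] ctr [0.5447 0.6524 0.124 ] len 0.0265 0.101 yaw -88.41
```

```bash
python3 - <<'E'
from h import *
c=bot.calibration('wrist'); im=cv2.imread('pics/w6.png'); h=cv2.cvtColor(im,cv2.COLOR_BGR2HSV)
m=((h[...,0]<14)&(h[...,1]>110)&(h[...,2]>50)); m[:,:300]=0;m[:,340:]=0
P=[]
for v in range(64,265,4):
    u=np.where(m[v])[0]; P.append([v,u.min(),u.max()])
P=np.array(P); print(P[::8].tolist())
L=np.array([onz('wrist',a-.5,v,.124,c) for v,a,b in P]);Rr=np.array([onz('wrist',b+.5,v,.124,c) for v,a,b in P])
for n,X in(('L',L),('R',Rr),('M',(L+Rr)/2)):
    q=np.polyfit(X[:,0],X[:,1],1);print(n,np.degrees(np.arctan(q[0])).round(2),np.polyval(q,.486).round(4),(X[:,1]-np.polyval(q,X[:,0])).std().round(5))
g=h[...,2]; print(g[40:64:2,321].tolist(),g[262:290:2,319].tolist(),m[40:64:2,321].astype(int).tolist(),m[262:290:2,319].astype(int).tolist())
plan([.486,.437,.095],[180,0,175.6],6)
E
```

```text
[[64, 315, 332], [96, 315, 329], [128, 314, 329], [160, 314, 329], [192, 314, 327], [224, 313, 326], [256, 312, 326]]
L -4.21 0.4272 0.0006
R -4.08 0.4458 0.00053
M -4.14 0.4365 0.00034
[131, 136, 138, 143, 142, 132, 98, 56, 60, 49, 103, 106] [119, 122, 119, 47, 54, 60, 89, 91, 81, 81, 82, 82, 83, 90] [0, 0, 0, 0, 0, 0, 0, 0, 0, 0, 1, 1] [1, 1, 1, 0, 0, 0, 0, 0, 0, 0, 0, 0, 0, 0]
[0.0, 0.0, 40.0] [0.0, 0.0, 0.004] | 40.0
[0.0, 1.0, 40.0] [0.0, 0.0, 0.004] | 40.0
[1.0, 0.0, 40.0] [0.0, 0.0, 0.004] | 40.0
[-0.0, 1.0, 41.0] [0.0, 0.0, 0.004] | 41.0
[0.0, 0.0, 40.0] [0.0, 0.0, 0.003] | 40.0
[0.0, 1.0, 40.0] [0.0, 0.0, 0.004] | 40.0
end [0.4862 0.4372 0.0949] [1.7998e+02 3.0000e-02 1.7558e+02]
```

```bash
python3 -m crank '[{"gripper":70,"travel":[0,0,40],"twist":[0,0,0.004]},{"gripper":70,"travel":[0,0,40],"twist":[0,0,0.004]},{"gripper":70,"travel":[0,1,40],"twist":[0,0,0.004]},{"gripper":70,"travel":[0,1,40],"twist":[0,0,0.004]},{"gripper":70,"travel":[1,0,40],"twist":[0,0,0.003]},{"gripper":70,"travel":[0,0,25],"twist":[0,0,0]},{"gripper":70,"travel":[0,0,14],"twist":[0,0,0]},{"gripper":15,"travel":[0,0,0],"twist":[0,0,0]},{"gripper":15,"travel":[0,0,0],"twist":[0,0,0]},{"gripper":15,"travel":[0,0,0],"twist":[0,0,0]},{"gripper":15,"travel":[0,0,0],"twist":[0,0,0]}]' 100
```

```text
time: 11.18
ee_pos: [0.4866, 0.4373, 0.0982]
tcp_rot: [179.9, 0.1, 175.9]
wrist_force: [-0.1, -3.4, 7.1]
opening: 0.0182
grasp_force: 99.4
```

```bash
cat >> h.py <<'E'
YG=3.94
def G(lx,ly,z): return np.array([.5814+(ly+.185)*-.0687+lx*.9976,-.1112+(ly+.185)*.9976+lx*.0687,z])
LIP=np.array([-.0008,-.1185,-.0837])
def pour(phi,ly,z,lx=0.):
    Rt=R.from_euler('z',YG,degrees=True)*R.from_euler('x',phi,degrees=True)
    return G(lx,ly,z)-Rt.apply(LIP),(Rt*R.from_euler('xyz',[180,0,180],degrees=True)).as_euler('xyz',degrees=True)
def lipnow():
    o=bot.get_obs(); r=R.from_euler('xyz',o['tcp_rot'],degrees=True); Rt=r*R.from_euler('xyz',[180,0,180],degrees=True).inv()
    w=o['ee_pos']+Rt.apply(LIP); d=w-G(0,0,0); g=R.from_euler('z',YG,degrees=True).inv()
    return (g.apply(d)).round(4),(g*Rt).as_rotvec(degrees=True).round(2)
E
python3 - <<'E'
from h import *
print(lipnow())
o=bot.get_obs()
s=(np.array(o['ee_pos'])+[0,0,.19],R.from_euler('xyz',o['tcp_rot'],degrees=True))
for f in (9,35):
  p,e=pour(f,.19,.19); print(f,p.round(3),e.round(1))
p,e=pour(9,.19,.19); plan(p,e,9,s)
E
```

```text
(array([-0.0741,  0.2516,  0.0143]), array([ 0.06, -0.12, -8.07]))
9 [0.549 0.367 0.291] [ 171.     0.  -176.1]
35 [0.553 0.312 0.327] [ 145.     0.  -176.1]
[-8.0, -7.0, -0.0] [-0.017, 0.0, -0.016] | 10.6
[-7.0, -8.0, -1.0] [-0.017, 0.002, -0.016] | 10.7
[-7.0, -7.0, -0.0] [-0.017, 0.002, -0.015] | 9.9
[-7.0, -8.0, -1.0] [-0.017, 0.0, -0.016] | 10.7
[-7.0, -8.0, -1.0] [-0.018, 0.002, -0.015] | 10.7
[-7.0, -8.0, -1.0] [-0.017, 0.002, -0.016] | 10.7
[-7.0, -7.0, -1.0] [-0.018, 0.002, -0.015] | 9.9
[-7.0, -8.0, -2.0] [-0.017, 0.0, -0.016] | 10.8
[-6.0, -9.0, -1.0] [-0.018, 0.003, -0.015] | 10.9
end [0.5491 0.3662 0.2911] [ 1.7100e+02 -1.0000e-02 -1.7607e+02]
```

```bash
python3 -m crank '[{"gripper":15,"travel":[0,0,-5],"twist":[0,0,0]},{"gripper":15,"travel":[0,0,-10],"twist":[0,0,0]},{"gripper":15,"travel":[0,0,-18],"twist":[0,0,0]},{"gripper":15,"travel":[0,0,-25],"twist":[0,0,0]},{"gripper":15,"travel":[0,0,-28],"twist":[0,0,0]},{"gripper":15,"travel":[0,0,-28],"twist":[0,0,0]},{"gripper":15,"travel":[0,0,-28],"twist":[0,0,0]},{"gripper":15,"travel":[0,0,-24],"twist":[0,0,0]},{"gripper":15,"travel":[0,0,-17],"twist":[0,0,0]},{"gripper":15,"travel":[0,0,-10],"twist":[0,0,0]},{"gripper":15,"travel":[0,0,0],"twist":[0,0,0]}]'
python3 - <<'E'
from h import *
print(lipnow())
p,e=pour(9,.19,.19); plan(p,e,10)
E
```

```text
time: 12.55
ee_pos: [0.4862, 0.4374, 0.2902]
tcp_rot: [179.9, 0.1, 175.9]
wrist_force: [0.3, -0.6, -7.5]
opening: 0.0183
grasp_force: 98.1
(array([-0.0746,  0.2517,  0.2064]), array([ 0.05, -0.06, -8.05]))
[-7.0, -7.0, -0.0] [-0.016, 0.0, -0.014] | 9.9
[-7.0, -6.0, -0.0] [-0.016, 0.0, -0.014] | 9.2
[-6.0, -7.0, -1.0] [-0.016, 0.002, -0.014] | 9.3
[-7.0, -7.0, -0.0] [-0.015, 0.0, -0.014] | 9.9
[-6.0, -7.0, -1.0] [-0.016, 0.002, -0.014] | 9.3
[-6.0, -7.0, -0.0] [-0.015, 0.002, -0.014] | 9.2
[-7.0, -7.0, -1.0] [-0.016, 0.002, -0.014] | 9.9
[-6.0, -7.0, -1.0] [-0.015, 0.0, -0.014] | 9.3
[-6.0, -7.0, -1.0] [-0.016, 0.002, -0.014] | 9.3
[-6.0, -8.0, -1.0] [-0.015, 0.002, -0.014] | 10.0
end [0.5497 0.3665 0.291 ] [ 1.7100e+02  1.0000e-02 -1.7606e+02]
```

```bash
python3 - <<'E'
from h import *
p,e=pour(3.5,.192,.19); plan(p,e,12)
E
```

```text
[-6.0, -5.0, 1.0] [-0.005, 0.0, -0.012] | 7.9
[-5.0, -4.0, 1.0] [-0.005, 0.0, -0.012] | 6.5
[-5.0, -5.0, 0.0] [-0.005, 0.0, -0.012] | 7.1
[-6.0, -5.0, 1.0] [-0.005, 0.0, -0.012] | 7.9
[-5.0, -5.0, 1.0] [-0.005, 0.0, -0.012] | 7.1
[-5.0, -4.0, 0.0] [-0.005, 0.0, -0.011] | 6.4
[-6.0, -5.0, 1.0] [-0.005, 0.0, -0.012] | 7.9
[-5.0, -6.0, 1.0] [-0.005, 0.0, -0.011] | 7.9
[-5.0, -5.0, 0.0] [-0.005, 0.0, -0.012] | 7.1
[-5.0, -5.0, 1.0] [-0.005, 0.002, -0.011] | 7.1
[-5.0, -5.0, 0.0] [-0.005, 0.002, -0.012] | 7.1
[-5.0, -5.0, 1.0] [-0.005, 0.0, -0.011] | 7.1
end [0.5488 0.3782 0.2806] [ 1.7652e+02  7.0000e-02 -1.7608e+02]
```

```bash
python3 -m crank '[{"gripper":15,"travel":[-6,-5,1],"twist":[-0.005,0,-0.012]},{"gripper":15,"travel":[-5,-4,1],"twist":[-0.005,0,-0.012]},{"gripper":15,"travel":[-5,-5,0],"twist":[-0.005,0,-0.012]},{"gripper":15,"travel":[-6,-5,1],"twist":[-0.005,0,-0.012]},{"gripper":15,"travel":[-5,-5,1],"twist":[-0.005,0,-0.012]},{"gripper":15,"travel":[-5,-4,0],"twist":[-0.005,0,-0.011]},{"gripper":15,"travel":[-6,-5,1],"twist":[-0.005,0,-0.012]},{"gripper":15,"travel":[-5,-6,1],"twist":[-0.005,0,-0.011]},{"gripper":15,"travel":[-5,-5,0],"twist":[-0.005,0,-0.012]},{"gripper":15,"travel":[-5,-5,1],"twist":[-0.005,0.002,-0.011]},{"gripper":15,"travel":[-5,-5,0],"twist":[-0.005,0.002,-0.012]},{"gripper":15,"travel":[-5,-5,1],"twist":[-0.005,0,-0.011]}]'
python3 -m crank '[{"gripper":15,"travel":[0,0,0],"twist":[0,0,0]},{"gripper":15,"travel":[0,0,0],"twist":[0,0,0]},{"gripper":15,"travel":[0,0,0],"twist":[0,0,0]},{"gripper":15,"travel":[0,0,0],"twist":[0,0,0]},{"gripper":15,"travel":[0,0,0],"twist":[0,0,0]},{"gripper":15,"travel":[0,0,0],"twist":[0,0,0]}]'
python3 - <<'E'
from h import *
print(lipnow()); print(bot.get_obs()['torque'])
t=snap('top','t7.png');s=snap('scene','s7.png')
p,e=pour(12,.192,.180); s=plan(p,e,12)
p,e=pour(17,.192,.172); s=plan(p,e,12,s)
E
```

```text
time: 14.05
ee_pos: [0.5491, 0.3777, 0.2797]
tcp_rot: [176.5, 0.0, -176.0]
wrist_force: [0.1, 0.7, -7.3]
opening: 0.0185
grasp_force: 98.1
time: 14.8
ee_pos: [0.5486, 0.378, 0.2797]
tcp_rot: [176.6, 0.0, -176.1]
wrist_force: [0.1, -0.6, -7.3]
opening: 0.0186
grasp_force: 98.1
(array([1.000e-04, 1.921e-01, 1.891e-01]), array([ 3.44, -0.01, -0.02]))
[0.0796838  0.06469908 0.03684057]
[0.0, -1.0, -1.0] [-0.012, 0.0, 0.0] | 1.4
[0.0, -1.0, -0.0] [-0.013, 0.0, 0.0] | 1.0
[0.0, -2.0, -1.0] [-0.012, 0.0, 0.0] | 2.2
[0.0, -1.0, -1.0] [-0.013, 0.0, 0.0] | 1.4
[0.0, -1.0, -0.0] [-0.012, 0.0, 0.0] | 1.0
[0.0, -1.0, -1.0] [-0.013, 0.0, 0.0] | 1.4
[0.0, -1.0, -1.0] [-0.012, 0.0, 0.0] | 1.4
[0.0, -1.0, -1.0] [-0.013, 0.0, 0.0] | 1.4
[0.0, -1.0, -0.0] [-0.012, 0.0, 0.0] | 1.0
[0.0, -2.0, -1.0] [-0.013, 0.0, 0.0] | 2.2
[0.0, -1.0, -1.0] [-0.012, 0.0, 0.0] | 1.4
[0.0, -1.0, -1.0] [-0.013, 0.0, 0.0] | 1.4
end [0.5497 0.3629 0.2868] [ 1.6797e+02  1.0000e-02 -1.7609e+02]
[0.0, -1.0, -0.0] [-0.007, 0.0, 0.0] | 1.0
[0.0, -1.0, -0.0] [-0.007, 0.0, 0.0] | 1.0
[0.0, -0.0, -0.0] [-0.007, 0.0, 0.0] | 0.0
[0.0, -1.0, -1.0] [-0.007, 0.0, 0.0] | 1.4
[0.0, -1.0, 0.0] [-0.007, 0.0, 0.0] | 1.0
[0.0, -1.0, 0.0] [-0.007, 0.0, 0.0] | 1.0
[0.0, -0.0, -0.0] [-0.007, 0.0, 0.0] | 0.0
[0.0, -1.0, -0.0] [-0.008, 0.0, 0.0] | 1.0
[0.0, -1.0, -1.0] [-0.007, 0.0, 0.0] | 1.4
[0.0, -1.0, 0.0] [-0.008, 0.0, 0.0] | 1.0
[0.0, -0.0, 0.0] [-0.007, 0.0, 0.0] | 0.0
[0.0, -1.0, -0.0] [-0.008, 0.0, 0.0] | 1.0
end [0.5503 0.3537 0.2865] [ 1.6299e+02  1.0000e-02 -1.7609e+02]
```

```bash
python3 -m crank '[{"gripper":15,"travel":[0,-1,-1],"twist":[-0.012,0,0]},{"gripper":15,"travel":[0,-1,0],"twist":[-0.013,0,0]},{"gripper":15,"travel":[0,-2,-1],"twist":[-0.012,0,0]},{"gripper":15,"travel":[0,-1,-1],"twist":[-0.013,0,0]},{"gripper":15,"travel":[0,-1,0],"twist":[-0.012,0,0]},{"gripper":15,"travel":[0,-1,-1],"twist":[-0.013,0,0]},{"gripper":15,"travel":[0,-1,-1],"twist":[-0.012,0,0]},{"gripper":15,"travel":[0,-1,-1],"twist":[-0.013,0,0]},{"gripper":15,"travel":[0,-1,0],"twist":[-0.012,0,0]},{"gripper":15,"travel":[0,-2,-1],"twist":[-0.013,0,0]},{"gripper":15,"travel":[0,-1,-1],"twist":[-0.012,0,0]},{"gripper":15,"travel":[0,-1,-1],"twist":[-0.013,0,0]}]'
python3 -m crank '[{"gripper":15,"travel":[0,-1,0],"twist":[-0.007,0,0]},{"gripper":15,"travel":[0,-1,0],"twist":[-0.007,0,0]},{"gripper":15,"travel":[0,0,0],"twist":[-0.007,0,0]},{"gripper":15,"travel":[0,-1,-1],"twist":[-0.007,0,0]},{"gripper":15,"travel":[0,-1,0],"twist":[-0.007,0,0]},{"gripper":15,"travel":[0,-1,0],"twist":[-0.007,0,0]},{"gripper":15,"travel":[0,0,0],"twist":[-0.007,0,0]},{"gripper":15,"travel":[0,-1,0],"twist":[-0.008,0,0]},{"gripper":15,"travel":[0,-1,-1],"twist":[-0.007,0,0]},{"gripper":15,"travel":[0,-1,0],"twist":[-0.008,0,0]},{"gripper":15,"travel":[0,0,0],"twist":[-0.007,0,0]},{"gripper":15,"travel":[0,-1,0],"twist":[-0.008,0,0]}]'
python3 - <<'E'
from h import *
print(lipnow())
s=plan(*pour(21,.192,.167),12)
s=plan(*pour(26,.192,.165),12,s)
s=plan(*pour(36,.192,.165),12,s)
E
```

```text
time: 16.4
ee_pos: [0.5497, 0.3628, 0.2869]
tcp_rot: [167.9, 0.0, -176.1]
wrist_force: [0.6, 0.7, -6.2]
opening: 0.0181
grasp_force: 98.4
time: 17.9
ee_pos: [0.5503, 0.3537, 0.2865]
tcp_rot: [163.0, 0.0, -176.1]
wrist_force: [-0.0, -0.2, -6.1]
opening: 0.0181
grasp_force: 98.6
(array([1.000e-04, 1.922e-01, 1.718e-01]), array([ 1.704e+01, -1.000e-02, -2.000e-02]))
[0.0, -1.0, -0.0] [-0.006, 0.0, 0.0] | 1.0
[0.0, -0.0, -1.0] [-0.006, 0.0, 0.0] | 1.0
[0.0, -1.0, 0.0] [-0.006, 0.0, 0.0] | 1.0
[0.0, -1.0, -0.0] [-0.006, 0.0, 0.0] | 1.0
[0.0, -0.0, -0.0] [-0.006, 0.0, 0.0] | 0.0
[0.0, -1.0, -1.0] [-0.006, 0.0, 0.0] | 1.4
[0.0, -0.0, -0.0] [-0.006, 0.0, 0.0] | 0.0
[0.0, -1.0, -0.0] [-0.005, 0.0, 0.0] | 1.0
[0.0, -1.0, -1.0] [-0.006, 0.0, 0.0] | 1.4
[0.0, -0.0, -0.0] [-0.005, 0.0, 0.0] | 0.0
[0.0, -1.0, -0.0] [-0.006, 0.0, 0.0] | 1.0
[0.0, -1.0, -1.0] [-0.005, 0.0, 0.0] | 1.4
end [0.5509 0.3449 0.2877] [ 1.5901e+02  1.0000e-02 -1.7608e+02]
[0.0, -1.0, -1.0] [-0.007, 0.0, 0.0] | 1.4
[0.0, -0.0, -0.0] [-0.007, 0.0, 0.0] | 0.0
[0.0, -1.0, -1.0] [-0.007, 0.0, 0.0] | 1.4
[0.0, -1.0, -1.0] [-0.007
[... 307 characters left out ...]
 0.0] | 1.0
[0.0, -1.0, -1.0] [-0.007, 0.0, 0.0] | 1.4
end [0.5516 0.3344 0.2919] [ 1.5402e+02  1.0000e-02 -1.7608e+02]
[0.0, -1.0, -2.0] [-0.015, 0.0, 0.0] | 2.2
[0.0, -2.0, -1.0] [-0.015, 0.0, 0.0] | 2.2
[0.0, -1.0, -2.0] [-0.014, 0.0, 0.0] | 2.2
[0.0, -1.0, -2.0] [-0.015, 0.0, 0.0] | 2.2
[0.0, -1.0, -1.0] [-0.014, 0.0, 0.0] | 1.4
[0.0, -2.0, -2.0] [-0.015, 0.0, 0.0] | 2.8
[0.0, -1.0, -2.0] [-0.014, 0.0, 0.0] | 2.2
[0.0, -1.0, -2.0] [-0.015, 0.0, 0.0] | 2.2
[0.0, -1.0, -1.0] [-0.014, 0.0, 0.0] | 1.4
[0.0, -1.0, -2.0] [-0.015, 0.0, 0.0] | 2.2
[0.0, -1.0, -2.0] [-0.014, 0.0, 0.0] | 2.2
[0.0, -1.0, -2.0] [-0.015, 0.0, 0.0] | 2.2
end [0.5532 0.3117 0.3029] [ 1.4399e+02  1.0000e-02 -1.7608e+02]
```

```bash
python3 -m crank '[{"gripper":15,"travel":[0,-1,0],"twist":[-0.006,0,0]},{"gripper":15,"travel":[0,0,-1],"twist":[-0.006,0,0]},{"gripper":15,"travel":[0,-1,0],"twist":[-0.006,0,0]},{"gripper":15,"travel":[0,-1,0],"twist":[-0.006,0,0]},{"gripper":15,"travel":[0,0,0],"twist":[-0.006,0,0]},{"gripper":15,"travel":[0,-1,-1],"twist":[-0.006,0,0]},{"gripper":15,"travel":[0,0,0],"twist":[-0.006,0,0]},{"gripper":15,"travel":[0,-1,0],"twist":[-0.005,0,0]},{"gripper":15,"travel":[0,-1,-1],"twist":[-0.006,0,0]},{"gripper":15,"travel":[0,0,0],"twist":[-0.005,0,0]},{"gripper":15,"travel":[0,-1,0],"twist":[-0.006,0,0]},{"gripper":15,"travel":[0,-1,-1],"twist":[-0.005,0,0]}]'
python3 -m crank '[{"gripper":15,"travel":[0,-1,-1],"twist":[-0.007,0,0]},{"gripper":15,"travel":[0,0,0],"twist":[-0.007,0,0]},{"gripper":15,"travel":[0,-1,-1],"twist":[-0.007,0,0]},{"gripper":15,"travel":[0,-1,-1],"twist":[-0.007,0,0]},{"gripper":15,"travel":[0,0,0],"twist":[-0.007,0,0]},{"gripper":15,"travel":[0,-1,-1],"twist":[-0.007,0,0]},{"gripper":15,"travel":[0,-1,-1],"twist":[-0.008,0,0]},{"gripper":15,"travel":[0,0,0],"twist":[-0.007,0,0]},{"gripper":15,"travel":[0,-1,-1],"twist":[-0.008,0,0]},{"gripper":15,"travel":[0,0,-1],"twist":[-0.007,0,0]},{"gripper":15,"travel":[0,-1,0],"twist":[-0.008,0,0]},{"gripper":15,"travel":[0,-1,-1],"twist":[-0.007,0,0]}]'
python3 -m crank '[{"gripper":15,"travel":[0,-1,-2],"twist":[-0.015,0,0]},{"gripper":15,"travel":[0,-2,-1],"twist":[-0.015,0,0]},{"gripper":15,"travel":[0,-1,-2],"twist":[-0.014,0,0]},{"gripper":15,"travel":[0,-1,-2],"twist":[-0.015,0,0]},{"gripper":15,"travel":[0,-1,-1],"twist":[-0.014,0,0]},{"gripper":15,"travel":[0,-2,-2],"twist":[-0.015,0,0]},{"gripper":15,"travel":[0,-1,-2],"twist":[-0.014,0,0]},{"gripper":15,"travel":[0,-1,-2],"twist":[-0.015,0,0]},{"gripper":15,"travel":[0,-1,-1],"twist":[-0.014,0,0]},{"gripper":15,"travel":[0,-1,-2],"twist":[-0.015,0,0]},{"gripper":15,"travel":[0,-1,-2],"twist":[-0.014,0,0]},{"gripper":15,"travel":[0,-1,-2],"twist":[-0.015,0,0]}]'
python3 -m crank '[{"gripper":15,"travel":[0,0,0],"twist":[0,0,0]},{"gripper":15,"travel":[0,0,0],"twist":[0,0,0]},{"gripper":15,"travel":[0,0,0],"twist":[0,0,0]},{"gripper":15,"travel":[0,0,0],"twist":[0,0,0]},{"gripper":15,"travel":[0,0,0],"twist":[0,0,0]},{"gripper":15,"travel":[0,0,0],"twist":[0,0,0]}]'
python3 - <<'E'
from h import *
print(lipnow()); snap('top','t8.png');snap('scene','s8.png')
E
```

```text
time: 19.4
ee_pos: [0.5509, 0.3451, 0.2885]
tcp_rot: [159.0, 0.1, -176.1]
wrist_force: [-0.8, 0.9, 2.3]
opening: 0.0179
grasp_force: 99.7
time: 20.9
ee_pos: [0.5518, 0.3343, 0.2937]
tcp_rot: [154.0, 0.2, -176.1]
wrist_force: [-2.3, -0.9, 11.9]
opening: 0.0183
grasp_force: 100.9
time: 22.4
ee_pos: [0.5534, 0.3104, 0.3028]
tcp_rot: [144.1, 0.0, -176.2]
wrist_force: [-1.8, -5.8, 3.6]
opening: 0.0182
grasp_force: 100.5
time: 23.15
ee_pos: [0.5534, 0.3105, 0.3027]
tcp_rot: [144.2, 0.0, -176.2]
wrist_force: [-0.7, -5.2, 4.3]
opening: 0.0179
grasp_force: 100.4
(array([0.0003, 0.1906, 0.1655]), array([35.84, -0.06, -0.08]))
```

```bash
python3 -m crank '[{"gripper":15,"travel":[0,2,-2],"twist":[0,0,0]},{"gripper":15,"travel":[0,2,-3],"twist":[0,0,0]},{"gripper":15,"travel":[0,2,-3],"twist":[0,0,0]},{"gripper":15,"travel":[0,0,0],"twist":[0,0,0]},{"gripper":15,"travel":[0,0,0],"twist":[0,0,0]},{"gripper":15,"travel":[0,0,0],"twist":[0,0,0]}]'
python3 - <<'E'
from h import *
print(lipnow()); o=bot.get_obs();print(o['wrist_force'],o['torque'])
c=bot.calibration('top');im=snap('top','t9.png');snap('scene','s9.png')
base=cv2.imread('pics/top0.png')[:,:,::-1].astype(int)
# round blobs inside bins / box: compare with t7 (before pouring), same region
a=cv2.imread('pics/t7.png').astype(int); b=im[:,:,::-1].astype(int)
d=np.abs(a-b).max(2)
def roi(l): return np.array([proj('top',G(*p),c) for p in l],np.int32)
for n,l in dict(upper=[(-.13,.105,.006),(.13,.105,.006),(.13,-.05,.006),(-.13,-.05,.006)],lower=[(-.13,-.06,.006),(.13,-.06,.006),(.13,-.175,.006),(-.13,-.175,.006)],box=[(-.125,-.194,.006),(.125,-.194,.006),(.125,-.35,.006),(-.125,-.35,.006)]).items():
    m=np.zeros((400,640),np.uint8);cv2.fillPoly(m,[roi(l)],1)
    mm=((d>25)&(m>0)).astype(np.uint8); k,L,s,ce=cv2.connectedComponentsWithStats(mm)
    print(n,roi(l).tolist(),[(s[i].tolist(),ce[i].round(0).tolist()) for i in range(1,k) if s[i,4]>15])
E
```

```text
time: 24.0
ee_pos: [0.5531, 0.3118, 0.3127]
tcp_rot: [144.0, -0.0, -176.1]
wrist_force: [0.4, -0.4, -2.8]
opening: 0.0186
grasp_force: 99.1
(array([0.    , 0.1922, 0.1754]), array([ 3.597e+01,  0.000e+00, -2.000e-02]))
[ 0.35906117 -0.39228765 -2.8122027 ] [-0.98500315 -0.11285617  0.03246896]
upper [[277, 213], [277, 143], [320, 142], [321, 213]] [([277, 143, 45, 71, 1920], [291.0, 182.0]), ([312, 201, 10, 8, 62], [317.0, 205.0])]
lower [[324, 213], [322, 142], [354, 142], [356, 212]] [([342, 169, 11, 5, 40], [347.0, 171.0]), ([342, 172, 14, 12, 62], [351.0, 180.0]), ([324, 181, 16, 3, 28], [331.0, 182.0]), ([324, 189, 33, 20, 332], [345.0, 201.0])]
box [[362, 211], [359, 143], [402, 142], [405, 210]] [([386, 144, 19, 45, 371], [395.0, 167.0]), ([360, 162, 1, 16, 16], [360.0, 170.0]), ([361, 175, 8, 9, 22], [365.0, 181.0]), ([361, 190, 45, 21, 490], [381.0, 203.0])]
```

```bash
python3 - <<'E'
from h import *
s=plan([.4864,.4373,.30],[180,0,175.9],12)
plan([.4864,.4373,.103],[180,0,175.9],7,s)
E
```

```text
[5.0, 8.0, 7.0] [0.052, -0.004, 0.011] | 11.7
[5.0, 9.0, 7.0] [0.052, -0.004, 0.011] | 12.4
[5.0, 8.0, 6.0] [0.052, -0.004, 0.011] | 11.2
[5.0, 9.0, 6.0] [0.052, -0.004, 0.011] | 11.9
[5.0, 10.0, 5.0] [0.052, -0.003, 0.011] | 12.2
[6.0, 9.0, 5.0] [0.052, -0.004, 0.011] | 11.9
[5.0, 10.0, 5.0] [0.052, -0.003, 0.011] | 12.2
[6.0, 9.0, 3.0] [0.053, -0.003, 0.012] | 11.2
[6.0, 10.0, 4.0] [0.052, -0.004, 0.011] | 12.3
[6.0, 10.0, 2.0] [0.053, -0.003, 0.012] | 11.8
[6.0, 10.0, 2.0] [0.052, -0.004, 0.011] | 11.8
[6.0, 10.0, 2.0] [0.053, -0.003, 0.012] | 11.8
end [0.4864 0.4372 0.3001] [-1.7999e+02 -3.0000e-02  1.7590e+02]
[-0.0, 0.0, 28.0] [0.0, 0.0, 0.0] | 28.0
[-0.0, 0.0, 28.0] [0.0, 0.0, 0.0] | 28.0
[-0.0, 0.0, 28.0] [0.0, 0.0, 0.0] | 28.0
[-0.0, 0.0, 29.0] [0.0, 0.0, 0.0] | 29.0
[-0.0, 0.0, 28.0] [0.0, 0.0, 0.0] | 28.0
[-0.0, 0.0, 28.0] [0.0, 0.0, 0.0] | 28.0
[-0.0, 0.0, 28.0] [0.0, 0.0, 0.0] | 28.0
end [0.4863 0.4371 0.1031] [-1.7999e+02 -3.0000e-02  1.7590e+02]
```

```bash
python3 -m crank '[{"gripper":15,"travel":[5,8,7],"twist":[0.052,-0.004,0.011]},{"gripper":15,"travel":[5,9,7],"twist":[0.052,-0.004,0.011]},{"gripper":15,"travel":[5,8,6],"twist":[0.052,-0.004,0.011]},{"gripper":15,"travel":[5,9,6],"twist":[0.052,-0.004,0.011]},{"gripper":15,"travel":[5,10,5],"twist":[0.052,-0.003,0.011]},{"gripper":15,"travel":[6,9,5],"twist":[0.052,-0.004,0.011]},{"gripper":15,"travel":[5,10,5],"twist":[0.052,-0.003,0.011]},{"gripper":15,"travel":[6,9,3],"twist":[0.053,-0.003,0.012]},{"gripper":15,"travel":[6,10,4],"twist":[0.052,-0.004,0.011]},{"gripper":15,"travel":[6,10,2],"twist":[0.053,-0.003,0.012]},{"gripper":15,"travel":[6,10,2],"twist":[0.052,-0.004,0.011]},{"gripper":15,"travel":[6,10,2],"twist":[0.053,-0.003,0.012]}]'
python3 - <<'E'
from h import *
c=bot.calibration('top');o=bot.get_obs();print(o['ee_pos'],o['tcp_rot'],o['wrist_force'])
im=snap('top','t10.png');snap('scene','s10.png'); snap('wrist','w10.png')
# balls resting: hough on an upscaled top view around grader + box
g=cv2.cvtColor(im,cv2.COLOR_RGB2GRAY)[110:250,150:430]; g=cv2.resize(g,None,fx=4,fy=4,interpolation=cv2.INTER_CUBIC)
C=cv2.HoughCircles(g,cv2.HOUGH_GRADIENT,1,40,param1=80,param2=28,minRadius=26,maxRadius=64)
f=200/np.tan(np.radians(c['vfov']/2))
for x,y,r in (C[0] if C is not None else []):
    u,v=150+x/4,110+y/4; w=onz('top',u,v,.035,c); d=w-G(0,0,0); l=R.from_euler('z',-YG,degrees=True).apply(d); print((round(u),round(v)),'r',round(r/4*1.72/f*1e3),'mm local',l[:2].round(3))
E
```

```text
time: 25.6
ee_pos: [0.4861, 0.4377, 0.3003]
tcp_rot: [-180.0, -0.0, 175.9]
wrist_force: [-0.1, -0.8, -3.0]
opening: 0.0183
grasp_force: 98.9
[0.48613322 0.43774777 0.30031962] [-1.79956810e+02 -2.17780864e-02  1.75875361e+02] [-0.10382284 -0.84902797 -3.00011331]
(267, 239) r 52 mm local [-0.222  0.138]
```

```bash
python3 -m crank '[{"gripper":15,"travel":[0,0,28],"twist":[0,0,0]},{"gripper":15,"travel":[0,0,40],"twist":[0,0,0]},{"gripper":15,"travel":[0,0,40],"twist":[0,0,0]},{"gripper":15,"travel":[0,0,40],"twist":[0,0,0]},{"gripper":15,"travel":[0,0,28],"twist":[0,0,0]},{"gripper":15,"travel":[0,0,12],"twist":[0,0,0]},{"gripper":15,"travel":[0,0,6],"twist":[0,0,0]},{"gripper":15,"travel":[0,0,3],"twist":[0,0,0]},{"gripper":15,"travel":[0,0,2],"twist":[0,0,0]},{"gripper":15,"travel":[0,0,1],"twist":[0,0,0]},{"gripper":15,"travel":[0,0,0],"twist":[0,0,0]}]'
```

```text
time: 27.12
ee_pos: [0.4864, 0.4373, 0.1004]
tcp_rot: [180.0, -0.0, 175.9]
wrist_force: [0.8, 0.2, -4.0]
opening: 0.0184
grasp_force: 98.9
```

```bash
python3 -m crank '[{"gripper":15,"travel":[0,0,1],"twist":[0,0,0]},{"gripper":15,"travel":[0,0,1],"twist":[0,0,0]},{"gripper":15,"travel":[0,0,1],"twist":[0,0,0]},{"gripper":15,"travel":[0,0,0],"twist":[0,0,0]}]'
```

```text
time: 27.62
ee_pos: [0.4863, 0.4372, 0.0982]
tcp_rot: [180.0, 0.0, 175.9]
wrist_force: [-4.4, -2.2, 6.0]
opening: 0.0184
grasp_force: 99.8
```

```bash
python3 -m crank '[{"gripper":60,"travel":[0,0,0],"twist":[0,0,0]},{"gripper":60,"travel":[0,0,0],"twist":[0,0,0]},{"gripper":60,"travel":[0,0,0],"twist":[0,0,0]},{"gripper":60,"travel":[0,0,-10],"twist":[0,0,0]},{"gripper":60,"travel":[0,0,-30],"twist":[0,0,0]},{"gripper":60,"travel":[0,0,-50],"twist":[0,0,0]},{"gripper":60,"travel":[0,0,-50],"twist":[0,0,0]},{"gripper":60,"travel":[0,0,-50],"twist":[0,0,0]},{"gripper":60,"travel":[0,0,-50],"twist":[0,0,0]},{"gripper":60,"travel":[0,0,-50],"twist":[0,0,0]},{"gripper":60,"travel":[0,0,0],"twist":[0,0,0]}]'
python3 - <<'E'
from hm import *
handle('wrist','w11.png')
plan([.54,.10,.40],[180,0,94],12)
E
```

```text
time: 29.0
ee_pos: [0.4883, 0.4388, 0.3794]
tcp_rot: [179.7, 0.3, 175.9]
wrist_force: [0.2, 0.3, -0.8]
opening: 0.06
grasp_force: 0.0
wrist [439, 12, 86, 37, 1317] [[435.0, 26.0], [522.0, 9.0], [526.0, 32.0], [440.0, 50.0]] ctr [0.3398 0.6395 0.124 ] len 0.0976 0.0263 yaw -84.35
wrist [136, 50, 27, 32, 432] [[129.0, 71.0], [140.0, 48.0], [167.0, 62.0], [156.0, 84.0]] ctr [0.352  0.2439 0.124 ] len 0.0308 0.0321 yaw 60.12
wrist [310, 62, 15, 79, 878] [[310.0, 62.0], [324.0, 62.0], [324.0, 140.0], [310.0, 140.0]] ctr [0.4064 0.4436 0.124 ] len 0.0169 0.0925 yaw -3.73
wrist [402, 128, 69, 20, 863] [[401.0, 135.0], [470.0, 128.0], [471.0, 141.0], [402.0, 149.0]] ctr [0.4614 0.5949 0.124 ] len 0.0882 0.0183 yaw -88.17
wrist [311, 139, 14, 111, 1134] [[311.0, 139.0], [324.0, 139.0], [324.0, 249.0], [311.0, 249.0]] ctr [0.5307 0.4352 0.124 ] len 0.017 0.1592 yaw -3.74
wrist [567, 151, 73, 119, 4906] [[564.0, 263.0], [584.0, 142.0], [646.0, 152.0], [626.0, 273.0]] ctr [0.5801 0.8333 0.124 ] len 0.1778 0.0836 yaw 2.07
wrist [510, 224, 50, 122, 3207] [[505.0, 341.0], [519.0, 221.0], [560.0, 226.0], [546.0, 346.0]] ctr [0.6984 0.7517 0.124 ] len 0.2102 0.0601 yaw 1.2
[-6.0, -28.0, -2.0] [0.0, 0.0, 0.119] | 28.7
[-10.0, -27.0, -2.0] [0.0, 0.0, 0.119] | 28.9
[-13.0, -25.0, -2.0] [0.0, 0.0, 0.119] | 28.2
[-15.0, -24.0, -2.0] [0.0, 0.0, 0.119] | 28.4
[-19.0, -22.0, -2.0] [0.0, 0.0, 0.119] | 29.1
[-21.0, -20.0, -2.0] [0.0, 0.0, 0.119] | 29.1
[-22.0, -17.0, -2.0] [0.0, 0.0, 0.119] | 27.9
[-25.0, -14.0, -2.0] [0.0, 0.0, 0.119] | 28.7
[-27.0, -11.0, -2.0] [0.0, 0.0, 0.119] | 29.2
[-27.0, -7.0, -2.0] [0.0, 0.0, 0.119] | 28.0
[-28.0, -5.0, -2.0] [0.0, 0.0, 0.12] | 28.5
[-29.0, -1.0, -2.0] [0.003, -0.002, 0.119] | 29.1
end [0.5399 0.0997 0.4001] [-1.7998e+02 -1.0000e-02  9.4020e+01]
```

```bash
python3 -m crank '[{"gripper":60,"travel":[-6,-28,-2],"twist":[0,0,0.119]},{"gripper":60,"travel":[-10,-27,-2],"twist":[0,0,0.119]},{"gripper":60,"travel":[-13,-25,-2],"twist":[0,0,0.119]},{"gripper":60,"travel":[-15,-24,-2],"twist":[0,0,0.119]},{"gripper":60,"travel":[-19,-22,-2],"twist":[0,0,0.119]},{"gripper":60,"travel":[-21,-20,-2],"twist":[0,0,0.119]},{"gripper":60,"travel":[-22,-17,-2],"twist":[0,0,0.119]},{"gripper":60,"travel":[-25,-14,-2],"twist":[0,0,0.119]},{"gripper":60,"travel":[-27,-11,-2],"twist":[0,0,0.119]},{"gripper":60,"travel":[-27,-7,-2],"twist":[0,0,0.119]},{"gripper":60,"travel":[-28,-5,-2],"twist":[0,0,0.12]},{"gripper":60,"travel":[-29,-1,-2],"twist":[0,0,0.119]}]'
python3 -m crank '[{"gripper":60,"travel":[0,0,0],"twist":[0,0,0]},{"gripper":60,"travel":[0,0,0],"twist":[0,0,0]}]'
cat > balls.py <<'E'
from h import *
import sys
def balls(n,f,p2=30,lo=8,hi=60):
    c=bot.calibration(n);im=snap(n,f);T=np.array(c['camera_from_world']);fo=200/np.tan(np.radians(c['vfov']/2))
    g=cv2.cvtColor(im,cv2.COLOR_RGB2GRAY);k=2;g=cv2.createCLAHE(2.,(4,4)).apply(cv2.resize(g,None,fx=k,fy=k,interpolation=cv2.INTER_CUBIC))
    C=cv2.HoughCircles(g,cv2.HOUGH_GRADIENT,1.5,24,param1=110,param2=p2,minRadius=lo*k,maxRadius=hi*k)
    for x,y,r in ([] if C is None else C[0]):
        u,v=x/k,y/k
        for nm,R0 in (('s',.022),('m',.029),('L',.038)):
            w=onz(n,u,v,.006+R0,c); dep=(T[:3,:3]@w+T[:3,3])[2]; q=r/k/fo*dep/R0
            l=R.from_euler('z',-YG,degrees=True).apply(w-G(0,0,0))
            if .85<q<1.17 and abs(l[0])<.2 and -.45<l[1]<.3: print(n,(round(u),round(v),round(r/k)),nm,'ratio',round(q,2),l[:2].round(3),'rgb',im[int(v),int(u)])
E
python3 - <<'E'
from balls import *
balls('wrist','w12.png',38); balls('scene','s12.png',38,6,30)
E
```

```text
time: 30.55
ee_pos: [0.5389, 0.0983, 0.3979]
tcp_rot: [-179.8, 0.0, 93.8]
wrist_force: [-0.0, 0.8, 0.2]
opening: 0.06
grasp_force: 0.0
time: 30.8
ee_pos: [0.539, 0.0996, 0.3984]
tcp_rot: [-179.9, -0.0, 94.1]
wrist_force: [-0.5, -0.4, 0.0]
opening: 0.0597
grasp_force: 0.0
wrist (341, 378, 20) L ratio 1.12 [ 0.019 -0.442] rgb [20 12 19]
wrist (329, 379, 20) L ratio 1.13 [-0.006 -0.447] rgb [30 25 31]
wrist (399, 378, 18) L ratio 1.03 [ 0.142 -0.443] rgb [15 16 17]
wrist (421, 309, 20) L ratio 1.03 [ 0.172 -0.268] rgb [25 24 25]
wrist (434, 300, 22) L ratio 1.15 [ 0.194 -0.249] rgb [ 8 15 18]
wrist (402, 291, 19) L ratio 0.97 [ 0.13  -0.228] rgb [61 61 63]
wrist (429, 326, 18) L ratio 0.97 [ 0.192 -0.309] rgb [19 22 20]
wrist (405, 305, 18) L ratio 0.94 [ 0.14 -0.26] rgb [29 28 32]
wrist (402, 345, 15) m ratio 1.08 [ 0.146 -0.365] rgb [22 25 26]
wrist (241, 364, 16) m ratio 1.17 [-0.193 -0.416] rgb [20 21 20]
wrist (241, 364, 16) L ratio 0.88 [-0.191 -0.407] rgb [20 21 20]
wrist (396, 279, 22) L ratio 1.08 [ 0.117 -0.204] rgb [12 13 11]
wrist (423, 341, 16) m ratio 1.13 [ 0.188 -0.353] 
[... 3595 characters left out ...]
3  0.028] rgb [127 106  78]
wrist (414, 203, 12) s ratio 0.95 [ 0.141 -0.056] rgb [106  89  63]
wrist (429, 162, 17) m ratio 1.02 [0.158 0.02 ] rgb [90 76 57]
scene (332, 240, 12) L ratio 1.08 [-0.024  0.025] rgb [148 130 102]
scene (245, 202, 10) L ratio 1.01 [ 0.079 -0.328] rgb [190 168 131]
scene (312, 205, 11) L ratio 1.01 [-0.087 -0.144] rgb [191 168 133]
scene (410, 251, 13) L ratio 1.12 [-0.174  0.238] rgb [191 168 131]
scene (264, 192, 10) L ratio 1.03 [-0.005 -0.324] rgb [211 190 151]
scene (399, 286, 12) L ratio 0.98 [-0.04  0.3 ] rgb [203 203 206]
scene (349, 228, 12) L ratio 1.11 [-0.102  0.03 ] rgb [187 165 128]
scene (361, 251, 11) L ratio 0.98 [-0.059  0.126] rgb [181 161 131]
```

```bash
python3 - <<'E'
from h import *
plan([.1827,-.5185,.2315],[180,0,19.4],16)
E
```

```text
[-37.0, -25.0, 10.0] [0.0, 0.0, 0.082] | 45.8
[-39.0, -22.0, 11.0] [0.0, 0.0, 0.081] | 46.1
[-40.0, -19.0, 10.0] [0.0, 0.0, 0.082] | 45.4
[-42.0, -15.0, 11.0] [0.0, 0.0, 0.081] | 45.9
[-43.0, -12.0, 10.0] [0.0, 0.0, 0.082] | 45.7
[-44.0, -8.0, 11.0] [0.0, 0.0, 0.081] | 46.1
[-44.0, -5.0, 10.0] [0.0, 0.0, 0.082] | 45.4
[-45.0, -1.0, 11.0] [0.0, 0.0, 0.081] | 46.3
[-44.0, 3.0, 10.0] [0.0, 0.0, 0.082] | 45.2
[-45.0, 6.0, 11.0] [0.0, 0.0, 0.081] | 46.7
[-43.0, 10.0, 10.0] [0.0, 0.0, 0.082] | 45.3
[-43.0, 13.0, 11.0] [0.0, 0.0, 0.081] | 46.2
[-41.0, 17.0, 10.0] [0.0, 0.0, 0.082] | 45.5
[-40.0, 20.0, 11.0] [0.0, 0.0, 0.081] | 46.1
[-38.0, 23.0, 10.0] [0.0, 0.0, 0.082] | 45.5
[-36.0, 26.0, 11.0] [0.0, 0.0, 0.081] | 45.7
end [ 0.1827 -0.5181  0.2312] [-1.7997e+02  7.0000e-02  1.9410e+01]
```

```bash
python3 -m crank '[{"gripper":85,"travel":[-37,-25,10],"twist":[0,0,0.082]},{"gripper":85,"travel":[-39,-22,11],"twist":[0,0,0.081]},{"gripper":85,"travel":[-40,-19,10],"twist":[0,0,0.082]},{"gripper":85,"travel":[-42,-15,11],"twist":[0,0,0.081]},{"gripper":85,"travel":[-43,-12,10],"twist":[0,0,0.082]},{"gripper":85,"travel":[-44,-8,11],"twist":[0,0,0.081]},{"gripper":85,"travel":[-44,-5,10],"twist":[0,0,0.082]},{"gripper":85,"travel":[-45,-1,11],"twist":[0,0,0.081]},{"gripper":85,"travel":[-44,3,10],"twist":[0,0,0.082]},{"gripper":85,"travel":[-45,6,11],"twist":[0,0,0.081]},{"gripper":85,"travel":[-43,10,10],"twist":[0,0,0.082]},{"gripper":85,"travel":[-43,13,11],"twist":[0,0,0.081]}]'
python3 -m crank '[{"gripper":85,"travel":[-41,17,10],"twist":[0,0,0.082]},{"gripper":85,"travel":[-40,20,11],"twist":[0,0,0.081]},{"gripper":85,"travel":[-38,23,10],"twist":[0,0,0.082]},{"gripper":85,"travel":[-36,26,11],"twist":[0,0,0.081]},{"gripper":85,"travel":[0,0,0],"twist":[0,0,0]},{"gripper":85,"travel":[0,0,0],"twist":[0,0,0]}]'
python3 - <<'E'
from h import *
for n in('top','scene'):
    c=bot.calibration(n);im=snap(n,n+'13.png').astype(int);a=cv2.imread('pics/%s0.png'%n)[:,:,::-1].astype(int)
    d=np.abs(im-a).max(2).astype(np.uint8); m=(cv2.GaussianBlur(d,(3,3),0)>14).astype(np.uint8)
    k,L,s,ce=cv2.connectedComponentsWithStats(m)
    for i in range(1,k):
        if s[i,4]<12: continue
        w=onz(n,*ce[i],.03,c); l=R.from_euler('z',-YG,degrees=True).apply(w-G(0,0,0))
        print(n,s[i].tolist(),ce[i].round(0).tolist(),'local z=.03',l[:2].round(3),'meanchg',(im-a)[L==i].mean().round(0))
E
```

```text
time: 32.4
ee_pos: [0.2706, -0.3648, 0.2729]
tcp_rot: [-180.0, 0.0, 37.9]
wrist_force: [0.4, -0.5, -0.4]
opening: 0.0854
grasp_force: 0.0
time: 33.15
ee_pos: [0.1825, -0.5176, 0.2313]
tcp_rot: [-180.0, 0.0, 19.4]
wrist_force: [-0.1, -0.2, 0.9]
opening: 0.0851
grasp_force: 0.0
top [362, 134, 117, 98, 4172] [424.0, 181.0] local z=.03 [-0.024 -0.414] meanchg 1.0
top [360, 141, 4, 17, 57] [361.0, 150.0] local z=.03 [ 0.092 -0.197] meanchg 15.0
top [318, 143, 3, 9, 16] [319.0, 146.0] local z=.03 [ 0.108 -0.046] meanchg -19.0
top [172, 158, 27, 67, 378] [187.0, 177.0] local z=.03 [0.003 0.426] meanchg -1.0
top [365, 161, 7, 9, 39] [368.0, 165.0] local z=.03 [ 0.035 -0.218] meanchg -21.0
top [197, 162, 36, 46, 984] [213.0, 187.0] local z=.03 [-0.034  0.332] meanchg 51.0
top [360, 163, 4, 18, 61] [361.0, 173.0] local z=.03 [ 0.008 -0.194] meanchg 12.0
top [438, 165, 12, 11, 69] [444.0, 170.0] local z=.03 [ 0.013 -0.489] meanchg -16.0
top [340, 166, 17, 15, 148] [349.0, 174.0] local z=.03 [ 0.006 -0.149] meanchg -8.0
top [366, 170, 13, 22, 168] [371.0, 181.0] local z=.03 [-0.024 -0.228] meanc
[... 2643 characters left out ...]
7 -0.205] meanchg 3.0
scene [299, 215, 4, 9, 22] [300.0, 219.0] local z=.03 [-0.018 -0.129] meanchg -21.0
scene [337, 217, 7, 5, 25] [340.0, 219.0] local z=.03 [-0.12  -0.033] meanchg 31.0
scene [285, 220, 13, 9, 60] [290.0, 224.0] local z=.03 [ 0.023 -0.136] meanchg -36.0
scene [394, 268, 42, 28, 490] [412.0, 281.0] local z=.03 [-0.094  0.312] meanchg 26.0
scene [429, 280, 10, 8, 40] [434.0, 284.0] local z=.03 [-0.134  0.367] meanchg 28.0
scene [391, 287, 50, 50, 1205] [415.0, 314.0] local z=.03 [-0.007  0.391] meanchg 35.0
scene [436, 288, 20, 16, 256] [446.0, 295.0] local z=.03 [-0.126  0.418] meanchg 38.0
scene [383, 297, 13, 19, 102] [387.0, 304.0] local z=.03 [0.025 0.311] meanchg 27.0
```

```bash
python3 - <<'E'
from h import *
for n in('top','scene'):
    c=bot.calibration(n);T=np.array(c['camera_from_world']);fo=200/np.tan(np.radians(c['vfov']/2));im=cv2.imread('pics/%s13.png'%n)
    g=cv2.resize(cv2.cvtColor(im,cv2.COLOR_BGR2GRAY),None,fx=4,fy=4,interpolation=cv2.INTER_CUBIC)
    for nm,r0,y0,y1 in (('L',.038,-.36,-.19),('m',.029,-.18,-.055),('s',.022,-.055,.11)):
        q=np.array([proj(n,G(x,y,.006+r0),c) for x in(-.13,.13) for y in(y0,y1)]);a=(q.min(0)-6)*4;b=(q.max(0)+6)*4;a=a.astype(int);b=b.astype(int)
        w=G(0,(y0+y1)/2,.006+r0);rp=r0*fo/(T[:3,:3]@w+T[:3,3])[2]*4
        C=cv2.HoughCircles(g[a[1]:b[1],a[0]:b[0]],cv2.HOUGH_GRADIENT_ALT,1.5,rp*1.5,param1=120,param2=.3,minRadius=int(rp*.85),maxRadius=int(rp*1.15))
        for x,y,r in ([] if C is None else C[0][:5]):
            l=R.from_euler('z',-YG,degrees=True).apply(onz(n,(x+a[0])/4,(y+a[1])/4,.006+r0,c)-G(0,0,0));print(n,nm,((x+a[0])/4).round(),((y+a[1])/4).round(),(r/rp).round(2),l[:2].round(3))
# predicted pixels
c=bot.calibration('top')
for p in [(.082,-.029,.028),(-.082,-.029,.028)]: print('small pred',proj('top',G(*p),c).round(0),proj('scene',G(*p)).round(0))
plan([.53,-.30,.34],[180,0,94],12)
E
```

```text
top L 397.0 173.0 0.94 [ 0.002 -0.319]
top L 396.0 151.0 0.95 [ 0.082 -0.319]
top L 365.0 148.0 1.04 [ 0.096 -0.21 ]
top m 348.0 198.0 0.96 [-0.082 -0.145]
top s 314.0 147.0 0.96 [ 0.107 -0.029]
scene L 292.0 221.0 0.98 [ 0.015 -0.134]
scene L 264.0 193.0 0.94 [-0.003 -0.318]
scene m 294.0 220.0 0.98 [ 0.004 -0.14 ]
scene m 327.0 203.0 0.97 [-0.14  -0.118]
small pred [314. 154.] [298. 251.]
small pred [315. 199.] [333. 225.]
[33.0, -7.0, -9.0] [0.0, 0.0, -0.108] | 34.9
[34.0, -4.0, -9.0] [0.0, 0.0, -0.109] | 35.4
[34.0, -0.0, -9.0] [0.0, 0.0, -0.108] | 35.2
[34.0, 3.0, -9.0] [0.0, 0.0, -0.109] | 35.3
[34.0, 8.0, -9.0] [0.0, 0.0, -0.108] | 36.1
[32.0, 10.0, -9.0] [0.0, 0.0, -0.109] | 34.7
[31.0, 15.0, -9.0] [0.0, 0.0, -0.108] | 35.6
[30.0, 17.0, -9.0] [0.0, 0.0, -0.109] | 35.6
[27.0, 21.0, -9.0] [0.0, 0.0, -0.108] | 35.4
[25.0, 23.0, -9.0] [0.0, 0.0, -0.109] | 35.1
[22.0, 26.0, -9.0] [0.0, 0.0, -0.108] | 35.2
[19.0, 28.0, -9.0] [0.0, 0.0, -0.109] | 35.0
end [ 0.5299 -0.3     0.3398] [-1.7999e+02  3.0000e-02  9.4020e+01]
```

```bash
python3 -m crank '[{"gripper":85,"travel":[33,-7,-9],"twist":[0,0,-0.108]},{"gripper":85,"travel":[34,-4,-9],"twist":[0,0,-0.109]},{"gripper":85,"travel":[34,0,-9],"twist":[0,0,-0.108]},{"gripper":85,"travel":[34,3,-9],"twist":[0,0,-0.109]},{"gripper":85,"travel":[34,8,-9],"twist":[0,0,-0.108]},{"gripper":85,"travel":[32,10,-9],"twist":[0,0,-0.109]},{"gripper":85,"travel":[31,15,-9],"twist":[0,0,-0.108]},{"gripper":85,"travel":[30,17,-9],"twist":[0,0,-0.109]},{"gripper":85,"travel":[27,21,-9],"twist":[0,0,-0.108]},{"gripper":85,"travel":[25,23,-9],"twist":[0,0,-0.109]},{"gripper":85,"travel":[22,26,-9],"twist":[0,0,-0.108]},{"gripper":85,"travel":[19,28,-9],"twist":[0,0,-0.109]}]'
python3 -m crank '[{"gripper":85,"travel":[40,0,20],"twist":[0,0,0]},{"gripper":85,"travel":[20,0,20],"twist":[0,0,0]},{"gripper":85,"travel":[0,0,0],"twist":[0,0,0]},{"gripper":85,"travel":[0,0,0],"twist":[0,0,0]}]'
python3 - <<'E'
from h import *
c=bot.calibration('wrist');o=bot.get_obs();im=snap('wrist','w14.png');g=im.astype(float).sum(2);print(o['ee_pos'])
Rg=R.from_euler('z',-YG,degrees=True)
lc=lambda u,v,z: Rg.apply(onz('wrist',u,v,z,c)-G(0,0,0))
for lx in (-.09,-.075,-.02,0.,.02,.075,.09):
    # scan along local y at z=.047 across the seam
    ys=np.arange(-.215,-.155,.0005); pr=[]
    for y in ys:
        u,v=proj('wrist',G(lx,y,.044),c); pr.append(cv2.getRectSubPix(g.astype(np.float32),(3,3),(float(u),float(v))).mean())
    pr=cv2.GaussianBlur(np.array(pr)[:,None],(1,5),0)[:,0]; d=np.gradient(pr)
    pk=[(round(ys[i]*1e3,1),int(d[i]*10)) for i in range(2,len(ys)-2) if abs(d[i])==abs(d[max(0,i-5):i+6]).max() and abs(d[i])>6]; print(lx,pk,'min',round(ys[pr.argmin()]*1e3,1),int(pr.min()),int(np.median(pr)))
E
```

```text
time: 34.75
ee_pos: [0.5306, -0.2995, 0.3405]
tcp_rot: [180.0, 0.0, 94.2]
wrist_force: [0.6, 0.3, -0.3]
opening: 0.0852
grasp_force: 0.0
time: 35.25
ee_pos: [0.5255, -0.2414, 0.3006]
tcp_rot: [179.9, 0.1, 94.0]
wrist_force: [-0.1, -0.3, 1.2]
opening: 0.085
grasp_force: 0.0
[ 0.52552779 -0.24144907  0.30056474]
-0.09 [(np.float64(-200.0), -140), (np.float64(-196.0), 233), (np.float64(-188.0), -224), (np.float64(-184.5), 228), (np.float64(-174.5), -250)] min -171.5 135 226
-0.075 [(np.float64(-196.5), 232), (np.float64(-188.5), -225), (np.float64(-184.5), 233), (np.float64(-174.5), -247)] min -171.5 134 224
-0.02 [(np.float64(-197.5), 248), (np.float64(-188.5), -261), (np.float64(-184.5), 274), (np.float64(-174.5), -167)] min -167.5 140 217
0.0 [(np.float64(-198.0), 259), (np.float64(-189.5), -272), (np.float64(-184.5), 267), (np.float64(-174.5), -257), (np.float64(-157.5), 69)] min -187.0 142 218
0.02 [(np.float64(-198.5), 265), (np.float64(-189.5), -291), (np.float64(-184.5), 278), (np.float64(-174.5), -146), (np.float64(-167.0), -65)] min -187.0 133 213
0.075 [(np.float64(-199.5), 249), (np.float64(-190.0), -268), (np.float64(-185.0), 272)] min -187.5 128 311
0.09 [(np.float64(-200.0), 259), (np.float64(-190.5), -258), (np.float64(-185.0), 271), (np.float64(-174.5), -149)] min -187.5 128 219
```

```bash
python3 - <<'E'
from h import *
p=G(.01,-.405,.16); print(p, onz('top',503,180,.055), onz('top',497,245,.02))
s=plan(p,[180,0,93.94],5); p[2]=.032; plan(p,[180,0,93.94],3,s)
E
```

```text
[ 0.60649  -0.329985  0.16    ] [ 0.58462784 -0.62222897  0.055     ] [ 0.35716735 -0.60832276  0.02      ]
[-19.0, 15.0, 28.0] [0.0, 0.0, 0.0] | 37.0
[-18.0, 15.0, 28.0] [0.0, 0.0, 0.0] | 36.5
[-19.0, 15.0, 28.0] [0.0, 0.0, 0.0] | 37.0
[-19.0, 15.0, 29.0] [0.0, 0.0, 0.0] | 37.8
[-18.0, 15.0, 28.0] [0.0, 0.0, 0.0] | 36.5
end [ 0.6069 -0.3297  0.1597] [1.7994e+02 5.0000e-02 9.3920e+01]
[-0.0, -0.0, 43.0] [0.0, 0.0, 0.0] | 43.0
[-0.0, -0.0, 42.0] [0.0, 0.0, 0.0] | 42.0
[-0.0, -1.0, 43.0] [0.0, 0.0, 0.0] | 43.0
end [ 0.6061 -0.3298  0.0317] [1.7994e+02 5.0000e-02 9.3920e+01]
```

```bash
python3 -m crank '[{"gripper":0,"travel":[-19,15,28],"twist":[0,0,0]},{"gripper":0,"travel":[-18,15,28],"twist":[0,0,0]},{"gripper":0,"travel":[-19,15,28],"twist":[0,0,0]},{"gripper":0,"travel":[-19,15,29],"twist":[0,0,0]},{"gripper":0,"travel":[-18,15,28],"twist":[0,0,0]},{"gripper":0,"travel":[0,0,0],"twist":[0,0,0]},{"gripper":0,"travel":[0,0,43],"twist":[0,0,0]},{"gripper":0,"travel":[0,0,42],"twist":[0,0,0]},{"gripper":0,"travel":[0,0,42],"twist":[0,0,0]},{"gripper":0,"travel":[0,0,0],"twist":[0,0,0]}]' 30
python3 -m crank '[{"gripper":0,"travel":[5,0,0],"twist":[0,0,0]},{"gripper":0,"travel":[5,0,0],"twist":[0,0,0]},{"gripper":0,"travel":[5,0,0],"twist":[0,0,0]},{"gripper":0,"travel":[3,0,0],"twist":[0,0,0]},{"gripper":0,"travel":[2,0,0],"twist":[0,0,0]},{"gripper":0,"travel":[0,0,0],"twist":[0,0,0]}]'
python3 -m crank '[{"gripper":0,"travel":[2,0,0],"twist":[0,0,0]},{"gripper":0,"travel":[0,0,0],"twist":[0,0,0]}]'
```

```text
time: 36.55
ee_pos: [0.6048, -0.3287, 0.0295]
tcp_rot: [-179.8, -0.1, 93.9]
wrist_force: [-1.2, -0.3, 0.7]
opening: -0.0002
grasp_force: 0.0
time: 37.3
ee_pos: [0.6051, -0.3092, 0.0313]
tcp_rot: [-180.0, -0.0, 93.9]
wrist_force: [0.8, 0.2, 0.9]
opening: -0.0
grasp_force: 0.0
time: 37.55
ee_pos: [0.6049, -0.3073, 0.0311]
tcp_rot: [-180.0, -0.0, 93.9]
wrist_force: [0.0, -0.1, 0.8]
opening: 0.0001
grasp_force: 0.0
```

```bash
for i in 1; do python3 -m crank '[{"gripper":0,"travel":[2,0,0],"twist":[0,0,0]},{"gripper":0,"travel":[2,0,0],"twist":[0,0,0]},{"gripper":0,"travel":[0,0,0],"twist":[0,0,0]}]'; done; python3 -m crank '[{"gripper":0,"travel":[2,0,0],"twist":[0,0,0]},{"gripper":0,"travel":[0,0,0],"twist":[0,0,0]}]';  python3 -m crank '[{"gripper":0,"travel":[2,0,0],"twist":[0,0,0]},{"gripper":0,"travel":[0,0,0],"twist":[0,0,0]}]'
```

```text
time: 37.92
ee_pos: [0.6047, -0.3032, 0.0313]
tcp_rot: [-180.0, -0.0, 93.9]
wrist_force: [0.2, -0.4, 0.5]
opening: 0.0001
grasp_force: 0.0
time: 38.17
ee_pos: [0.6046, -0.3016, 0.0313]
tcp_rot: [-180.0, 0.0, 93.9]
wrist_force: [0.6, -2.1, -1.3]
opening: 0.0001
grasp_force: 0.0
time: 38.42
ee_pos: [0.6045, -0.2997, 0.0315]
tcp_rot: [-180.0, 0.0, 93.9]
wrist_force: [0.6, -4.7, 0.8]
opening: -0.0003
grasp_force: 0.0
```

```bash
python3 -m crank '[{"gripper":0,"travel":[2,0,0],"twist":[0,0,0]},{"gripper":0,"travel":[0,0,0],"twist":[0,0,0]}]' | grep -E 'ee_pos|wrist'; python3 -m crank '[{"gripper":0,"travel":[1,0,0],"twist":[0,0,0]},{"gripper":0,"travel":[0,0,0],"twist":[0,0,0]}]'| grep -E 'ee_pos|wrist'; python3 -m crank '[{"gripper":0,"travel":[1,0,0],"twist":[0,0,0]},{"gripper":0,"travel":[0,0,0],"twist":[0,0,0]}]'| grep -E 'ee_pos|wrist'
```

```text
ee_pos: [0.6043, -0.2984, 0.0316]
wrist_force: [-0.5, -8.4, -0.2]
ee_pos: [0.6044, -0.2984, 0.0317]
wrist_force: [1.5, -12.2, -0.7]
ee_pos: [0.6044, -0.2983, 0.0319]
wrist_force: [1.0, -18.1, -1.1]
```

```bash
python3 -m crank '[{"gripper":0,"travel":[-5,0,0],"twist":[0,0,0]},{"gripper":0,"travel":[-20,0,0],"twist":[0,0,0]},{"gripper":0,"travel":[0,0,-40],"twist":[0,0,0]},{"gripper":0,"travel":[0,0,-50],"twist":[0,0,0]},{"gripper":0,"travel":[0,0,-50],"twist":[0,0,0]},{"gripper":0,"travel":[10,-15,-50],"twist":[0,0,0]},{"gripper":0,"travel":[25,-25,-50],"twist":[0,0,0]},{"gripper":0,"travel":[25,-30,-30],"twist":[0,0,0]},{"gripper":0,"travel":[20,-5,0],"twist":[0,0,0]},{"gripper":0,"travel":[0,0,0],"twist":[0,0,0]},{"gripper":0,"travel":[0,0,0],"twist":[0,0,0]}]'
python3 - <<'E'
from h import *
c=bot.calibration('wrist');o=bot.get_obs();im=snap('wrist','w15.png');g=im.astype(float).sum(2);print(o['ee_pos'])
for lx in (-.09,-.075,-.02,0.,.02,.075,.09):
    ys=np.arange(-.215,-.155,.0005); pr=[]
    for y in ys:
        u,v=proj('wrist',G(lx,y,.044),c); pr.append(cv2.getRectSubPix(g.astype(np.float32),(3,3),(float(u),float(v))).mean())
    pr=cv2.GaussianBlur(np.array(pr)[:,None],(1,5),0)[:,0]; d=np.gradient(pr)
    print(lx,[(float(round(ys[i]*1e3,1)),int(d[i]*10)) for i in range(2,len(ys)-2) if abs(d[i])==abs(d[max(0,i-5):i+6]).max() and abs(d[i])>6])
# lateral: box side walls against outer rods along local x at y -.27
for z,y in ((.06,-.27),(.06,-.3)):
    xs=np.arange(-.16,.16,.0005); pr=np.array([cv2.getRectSubPix(g.astype(np.float32),(3,3),tuple(float(t) for t in proj('wrist',G(x,y,z),c))).mean() for x in xs]); d=np.gradient(cv2.GaussianBlur(pr[:,None],(1,5),0)[:,0])
    print(y,[(float(round(xs[i]*1e3,1)),int(d[i]*10)) for i in range(len(xs)) if abs(d[i])==abs(d[max(0,i-6):i+7]).max() and abs(d[i])>10 and abs(xs[i])>.115])
for n in('top','scene'):
    c=bot.calibration(n);T=np.array(c['camera_from_world']);fo=200/np.tan(np.radians(c['vfov']/2));im=snap(n,n+'15.png')
E
```

```text
time: 40.55
ee_pos: [0.5259, -0.2463, 0.3006]
tcp_rot: [-179.9, -0.0, 93.9]
wrist_force: [0.4, -0.6, 0.1]
opening: -0.0003
grasp_force: 0.0
[ 0.52592882 -0.24625013  0.30061627]
-0.09 [(-198.5, -152), (-194.5, 242), (-187.5, -161), (-184.0, 165), (-174.5, -257)]
-0.075 [(-194.5, 247), (-188.5, -154), (-184.0, 162), (-174.5, -255)]
-0.02 [(-194.5, 270), (-188.0, -162), (-184.0, 174), (-174.5, -188)]
0.0 [(-194.5, 276), (-189.5, -161), (-184.0, 176), (-174.5, -271), (-157.5, 60)]
0.02 [(-194.5, 271), (-188.5, -170), (-184.0, 178), (-174.5, -155), (-165.5, -61)]
0.075 [(-194.5, 269), (-187.5, -175), (-184.0, 180)]
0.09 [(-194.5, 276), (-188.0, -178), (-184.0, 190), (-174.5, -149)]
-0.27 [(-124.0, -247), (-117.0, 230), (127.5, 237)]
-0.3 [(-124.0, -238), (-117.0, 232), (127.5, 230), (137.5, 121), (156.0, -115)]
```

```bash
python3 - <<'E'
from h import *
print(proj('scene',G(-.107,-.029,.028)).round(0))
print(bot.job_done())
E
```

```text
[338. 222.]
the job is handed in; nothing more can be done
None
```

The job is handed in, about 41 s in. The catch box is square and flush against the foot, within about 2 mm of centre, after I pushed it back: the large balls had knocked it 4–5 mm off. All six balls are poured, and the camera checks put two small ones in the upper bin (one seen only as a change in one view), two medium in the lower bin and two large in the box. The empty tray is upright on the bench and nothing else was moved; while tipping, its lip pressed on the grader with roughly 15 N until I raised it.

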